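Set a thickness gate with a feeler and load its infeed tray

ROBOT

A 7-joint arm with a two-finger parallel gripper is mounted at the origin on a cart in front of the work surface, level with it; the furniture and walls round the work are solid. World frame = base frame: x ahead of the robot, y to its left, z up, the work surface at z = 0. Lengths are in m, angles in rad, forces in N, time in s.
With the tool pointing down it reaches from about 0.425 to 0.825 m from the base axis. Payload 3.6 kg.
Tool frame: the origin (TCP) lies at the very end of the fingers, on their centre line; the grasp point (between the pads) lies 19 mm behind it (grip_point_offset is the distance from the TCP to the grasp point, in m); z points along the fingers, y is the line along which they close (so a half turn about z gives the same grasp; the last joint's range is limited). The gripper opens to 85 mm and grips with 20 to 120 N. Pads are 22 mm wide; open, the fingers measure 114 mm over their backs; the gripper's body (76 mm by 85 mm) begins 54 mm behind the grasp point. The pads swing forward as they close: fully open they stand 13 mm farther back than shut.
Start: joints at [-1.296, 0.615, -0.013, 1.423, 0.008, 1.103, -0.04], TCP at [0.193, 0.621, 0.231] pointing down, gripper open.
Joint ranges: [-3.12, 3.12], [-0.3, 2.06], [-1.34, 1.32], [0.26, 2.42], [-1.36, 4.5], [0.01, 1.98], [-2.84, 2.84]. Speed limits (rad/s): [2.79, 2.79, 3.14, 3.14, 3.14, 3.14, 3.14].

INTERFACE

Orientations are given as a 3x3 rotation matrix whose columns are the frame's x, y, z axes.
In Python, from workcell import get_state, get_image, job_done, grip_point_offset gives the robot as it stands.
- The arm moves only by the tool carry_out, never from a script. Its argument "rows" is one flat list of numbers, 7 for each row, row after row: the shift along the tool's x, y, z in cm, then the turn, a rotation vector about the tool's x, y, z in degrees, then the opening, from 0 (shut) to 1 (fully open). In form: [tx, ty, tz, ax, ay, az, grip, tx, ty, tz, ax, ay, az, grip, ...]. A call has 1 to 5 rows; each row is the pose to reach, as a shift and turn from the pose commanded when the call began, along the tool's axes at that moment; what a row does not reach only later rows make up. A row lasts 1/10 s, in which the tool goes at most 50 mm and 8.59 degrees, less where a joint would pass 70% of its speed; a pose out of reach is approached as far as the arm can. A call with a gripper value outside its range is refused whole. The fingers move at their own pace and stop on an object; "newtons" is the grip in N (left out, the last holds). Time passes only in rows, so rows that repeat a pose let the fingers close. It gives the time, the measured TCP pose, the force, the opening and the grip force at its end, in the units of the state.
- get_state(): the state, without advancing time (a new reading comes with each control period).
- get_image(name): name is "side" or "top"; returns a dict with "img" (384x512x3 uint8, red, green, blue), "depth" (384x512 float32, m along the optical axis (not along the pixel's ray), 0 where there is no reading), "fx", "fy", "cx", "cy" (pixels), "k1" (the pictures are not rectified: a ray, as slopes to the right and down, at radius r is drawn at 1 + k1 r^2 times it, then the intrinsics apply), "world_to_cam" (4x4, takes a point from world to camera coordinates). Camera axes: x right, y down, z forward; pixel columns grow to the right and rows downward; lengths in m; the calibration is good to about 2 mm. A picture is of the moment at which its call begins.
- job_done(): hands the job in; it is judged then, once.
The state is a dict: "t": time; "joints": joint angles; "qvel": joint speeds; "tau": joint torques, N m; "tcp_pos": TCP position; "eef_rot": TCP orientation; "force": force on the tool from outside, world axes, zero at the start; "wrist_torque": the same for the moment, N m; "opening": opening from 0.0 (shut) to 1.0 (fully open); "finger_force": force on a finger pad.
Only numpy, scipy, OpenCV 4.12 (cv2) and the standard library are available. Lean on these libraries where they do the work, as an engineer would, in place of code of your own. Each camera call takes 0.05 s, during which the arm holds its last target. There are 200 camera calls.

TASK

Wind the crank of the thickness gate clockwise to lower its round bar, so that the thicker of the two feelers, held by its handle and slid flat along the bed under the bar, goes through with a light drag but without force (a gap one or two millimetres under its 12 mm blade); then draw it out and lay it flat back on the plywood board with the other one, leaving the gate as set. Load the infeed tray too: every pine blank that is there flat in a bay of its own, lengthwise and in the middle of the bay. Leave the tape measure, sanding block and jar where they are.

Things in the scene. Friction and masses are not known exactly. Their poses are not given: they have to be found in the camera images.
- gauge: thickness gate fixed to the bench: grey base 190 x 115 x 20 mm, origin on the bench under it; steel bed at own x -75 to +20, y -50 to +50 mm, its top 50 mm up; behind it a column at own x +55. A carriage on the column holds a round bar, 22 mm thick, along own x (-77 to +17 mm) at own y 0 over the bed, and a 14 mm beam 20 mm above the bar's middle. Blades go under the bar along own y, from either side
- bed_mid (a point): middle of the bed's top, under the bar, where a blade goes through
- bar_low (a point): lowest line of the round bar, half-way along it; the bar is sprung downward in its carriage: at rest on its lower stop, it can be lifted up to 6 mm against about 2 N at first plus 1.5 N per mm
- gate (a joint): how far the carriage has come down from its top position, m, 0 to 0.036. The clear gap between bed and bar, with nothing under the bar, is 0.040 m minus this
- gate_wheel (a joint): angle of the horizontal handwheel (108 mm diameter, on top of the column at own x +55, y 0 of the gate, its face 165 mm above the bench), rad, 0 to 45.2, growing clockwise seen from above; each clockwise turn lowers the carriage by 5 mm (gate = 0.000796 x angle). It stays where it is left; needs about 2 N at the crank
- crank_knob (a point): upright black crank knob that spins freely on the handwheel, 42 mm from the wheel's axis, about 20 mm in diameter, 42 mm tall from 167 to 209 mm above the bench; this point is 27 mm up the knob, where to take it
- board: plywood board fixed to the bench, 170 mm (own x) by 230 mm (own y), 6 mm thick, origin under its centre; the feelers' place
- feeler_thick_grip (a point): the thicker feeler, 0.16 kg, flat on the board at the start: wooden handle 22 (own x) x 70 (own y) x 34 mm high, this point at its centre, 17 mm above the underside; take it across the 22 mm. A steel blade 12 mm thick, 30 mm wide, underside flush with the handle's, runs towards own -y to a rounded nose 139 mm from this point
- feeler_thick_blade (a point): point in the middle of the 12 mm blade of the thicker feeler, 105 mm from the grip point towards the nose (34 mm short of the nose end), 6 mm above the underside
- feeler_thin_grip (a point): the thinner feeler, 0.16 kg, flat on the board at the start: wooden handle 22 (own x) x 70 (own y) x 34 mm high, this point at its centre, 17 mm above the underside; take it across the 22 mm. A steel blade 6 mm thick, 30 mm wide, underside flush with the handle's, runs towards own -y to a rounded nose 139 mm from this point
- feeler_thin_blade (a point): point in the middle of the 6 mm blade of the thinner feeler, 105 mm from the grip point towards the nose (34 mm short of the nose end), 3 mm above the underside
- tray: low wooden infeed tray fixed to the bench, 212 mm (own x) by 150 mm (own y), rim 10 mm high, origin under its centre; bays long along its x
- bay0 (a point): inner floor of one of the four bays (two along the tray's x, two across) of the infeed tray: this point is the centre of the bay floor, 6 mm above the bench. Each bay is 98 mm along the tray's x and 65 mm along its y; the beads round it rise only 3 to 4 mm above its floor
- bay1 (a point): inner floor of one of the four bays (two along the tray's x, two across) of the infeed tray: this point is the centre of the bay floor, 6 mm above the bench. Each bay is 98 mm along the tray's x and 65 mm along its y; the beads round it rise only 3 to 4 mm above its floor
- bay2 (a point): inner floor of one of the four bays (two along the tray's x, two across) of the infeed tray: this point is the centre of the bay floor, 6 mm above the bench. Each bay is 98 mm along the tray's x and 65 mm along its y; the beads round it rise only 3 to 4 mm above its floor
- bay3 (a point): inner floor of one of the four bays (two along the tray's x, two across) of the infeed tray: this point is the centre of the bay floor, 6 mm above the bench. Each bay is 98 mm along the tray's x and 65 mm along its y; the beads round it rise only 3 to 4 mm above its floor
- blank0_mid (a point): pine blank, plain block 40 mm (own x) by 90 mm (own y) by 25 mm (own z), 4 alike at most; this point is its centre. Lies on the bench at the start. 2 to 4 of them are there
- blank1_mid (a point): pine blank, plain block 40 mm (own x) by 90 mm (own y) by 25 mm (own z), 4 alike at most; this point is its centre. Lies on the bench at the start. 2 to 4 of them are there
- blank2_mid (a point): pine blank, plain block 40 mm (own x) by 90 mm (own y) by 25 mm (own z), 4 alike at most; this point is its centre. Lies on the bench at the start. 2 to 4 of them are there
- blank3_mid (a point): pine blank, plain block 40 mm (own x) by 90 mm (own y) by 25 mm (own z), 4 alike at most; this point is its centre. Lies on the bench at the start. 2 to 4 of them are there
- measure: tape measure 35 x 70 x 64 mm, bystander
- sander: sanding block 66 x 100 x 24 mm, bystander
- jar: small jar 48 mm wide, 60 mm tall, bystander
There are look-alikes about, which are no part of the job. What is shaped like the part that bears blank2_mid but purple is not meant.

How it is judged:
On the way, in this order (a step that is already met when the one before it is completed fails the run):
1. the gate is wound down to where the thick feeler just drags (gap 8.4 to 12.3 mm) (value of joint gate between 0.0277 and 0.0316 m), for 0.2 s.
2. the thick feeler, held by the gripper, is through the gap, with the nose well past the bar, and the bar rides on the blade with a light drag (all of step 1 and contact force between feeler_thick and gate_bar above 0.8 N and contact force between the fingers and feeler_thick above 1 N and horizontal distance between feeler_thick_blade and bed_mid below 0.03 m and angle between the y axis of feeler_thick_grip and the y axis of gauge, either way round below 0.25 rad), for 0.2 s.
At the end, for the whole second after the job is handed in: gate left with a clear gap of 8.4 to 12.3 mm; both feelers lying flat and still on the plywood board, all within it; every blank that is there flat in a bay of its own, within 14 mm of the bay's centre and 0.2 rad of the tray's length, at rest (all of step 1 and x of feeler_thick_grip in the frame of board between -0.08 and 0.08 m and y of feeler_thick_grip in the frame of board between -0.11 and 0.11 m and x of feeler_thick_blade in the frame of board between -0.085 and 0.085 m and y of feeler_thick_blade in the frame of board between -0.115 and 0.115 m and angle between each of feeler_thick_grip, feeler_thin_grip, blank0_mid, blank1_mid, blank2_mid, blank3_mid's own z axis and vertical below 0.12 rad and height (world z) of each of feeler_thick_grip, feeler_thin_grip below 0.035 m and linear speed of each of feeler_thick, feeler_thin, blank0, blank1, blank2, blank3 below 0.02 m/s and x of feeler_thin_grip in the frame of board between -0.08 and 0.08 m and y of feeler_thin_grip in the frame of board between -0.11 and 0.11 m and x of feeler_thin_blade in the frame of board between -0.085 and 0.085 m and y of feeler_thin_blade in the frame of board between -0.115 and 0.115 m and (horizontal distance between blank0_mid and bay0 below 0.014 m or horizontal distance between blank0_mid and bay1 below 0.014 m or horizontal distance between blank0_mid and bay2 below 0.014 m or horizontal distance between blank0_mid and bay3 below 0.014 m) and angle between the y axis of each of blank0_mid, blank1_mid, blank2_mid, blank3_mid and the x axis of tray, either way round below 0.2 rad and height (world z) of each of blank0_mid, blank1_mid, blank2_mid, blank3_mid below 0.025 m and horizontal distance between blank0_mid and blank1_mid above 0.05 m and horizontal distance between each of blank0_mid, blank1_mid and blank2_mid above 0.05 m and horizontal distance between each of blank0_mid, blank1_mid, blank2_mid and blank3_mid above 0.05 m and (horizontal distance between blank1_mid and bay0 below 0.014 m or horizontal distance between blank1_mid and bay1 below 0.014 m or horizontal distance between blank1_mid and bay2 below 0.014 m or horizontal distance between blank1_mid and bay3 below 0.014 m) and (horizontal distance between blank2_mid and bay0 below 0.014 m or horizontal distance between blank2_mid and bay1 below 0.014 m or horizontal distance between blank2_mid and bay2 below 0.014 m or horizontal distance between blank2_mid and bay3 below 0.014 m) and (horizontal distance between blank3_mid and bay0 below 0.014 m or horizontal distance between blank3_mid and bay1 below 0.014 m or horizontal distance between blank3_mid and bay2 below 0.014 m or horizontal distance between blank3_mid and bay3 below 0.014 m)); the robot touches nothing.
It fails at once if the thick feeler is forced against the bar (over 25 N) (contact force between feeler_thick and gate_bar above 25 N).
It fails at once if the thin feeler is put under the bar (contact force between feeler_thin and gate_bar above 1 N).
It fails at once if a bystander (tape measure, sanding block, jar) is moved over 30 mm (distance of any of measure, sander, jar from where it was at the start of the episode above 0.03 m).
Of blank0, blank1, blank2, blank3 only 2 to 4 are there at a start; the rules pass over those that are not, and their reading is None.
At some moment in a run one of blank0, blank1, blank2, blank3 may be knocked a few centimetres aside while the robot is not near it.
Once in a run the grip may slacken for a moment while it holds something.
It also fails if it takes over 208 s, if anything falls off the work surface, if the arm or the gripper's body presses on something with over 40 N, if the wrist force passes 120 N, or if a joint passes its speed limit or range.

## Working session

There is one attempt and no reset: what is moved stays moved. The work goes in short steps, Python scripts to look and compute and a tool call to move; the robot and the scene stay as the last step left them, time stands still between calls to the robot, and variables do not carry over. Pictures are saved under pics/ and viewed, at most 14 in all, crops included, and the job is handed in when it is done.

Besides the shell and the picture viewer there is one more tool, called after "Request:" as name(argument=value, ...), one argument or row to a line, values as JSON. carry_out: Moves the arm, as the interface text tells. Its arguments: {"type":"object","properties":{"rows":{"type":"array"},"newtons":{"type":"number"}},"required":["rows"]}

```bash
mkdir -p pics; ls; python3 - <<'E'
from workcell import *
import cv2
s=get_state();print(s,grip_point_offset if not callable(grip_point_offset) else grip_point_offset())
for n in("top","side"):
    d=get_image(n);cv2.imwrite(f"pics/{n}0.png",cv2.cvtColor(d["img"],cv2.COLOR_RGB2BGR));print(n,d["fx"],d["fy"],d["cx"],d["cy"],d["k1"],d["world_to_cam"].round(4).tolist())
E
```

```text
pics
{'t': 0.0, 'joints': array([-1.29551539,  0.61589298, -0.01264835,  1.42495247,  0.00808544,
        1.10338486, -0.04042707]), 'qvel': array([ 5.81099154e-04, -1.12629064e-03, -1.01439947e-03,  4.88265196e-04,
       -5.15426345e-04,  5.18045830e-04,  5.71563219e-06]), 'tau': array([ 8.12685198e-05, -4.69207835e+01,  2.59221224e-01, -1.71030772e+01,
        9.92024608e-03,  9.63259925e-03, -1.01289891e-05]), 'tcp_pos': array([0.19293179, 0.61988504, 0.23013733]), 'eef_rot': array([[-9.54826326e-01,  2.97163432e-01, -7.62776792e-04],
       [ 2.97164411e-01,  9.54823123e-01, -2.47328606e-03],
       [-6.65325782e-06, -2.58822876e-03, -9.99996651e-01]]), 'force': array([ 0.14397894, -0.03276016,  0.03950554]), 'wrist_torque': array([-0.00491678,  0.03091353,  0.00215611]), 'finger_force': 0.0, 'opening': 0.9963979097175705} 0.0187
top 387.21996182603766 387.21996182603766 256.19462726908284 194.71382491427346 -0.0316917455164529 [[0.1532, -0.9882, 0.001, -0.0759], [-0.9667, -0.1501, -0.2075, 0.5757], [0.2052, 0.0308, -0.9782, 1.0815], [0.0, 0.0, 0.0, 1.0]]
side 349.69052718400206 349.69052718400206 258.0420911774861 184.8191615822842 -0.03428938615082992 [[0.9661, -0.2581, 0.0099, -0.5249], [-0.1434, -0.5679, -0.8105, 0.2336], [0.2148, 0.7816, -0.5856, 1.0868], [0.0, 0.0, 0.0, 1.0]]
```

View pics/top0.png

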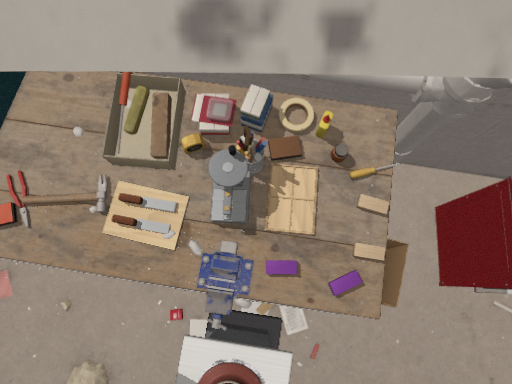

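View pics/side0.png

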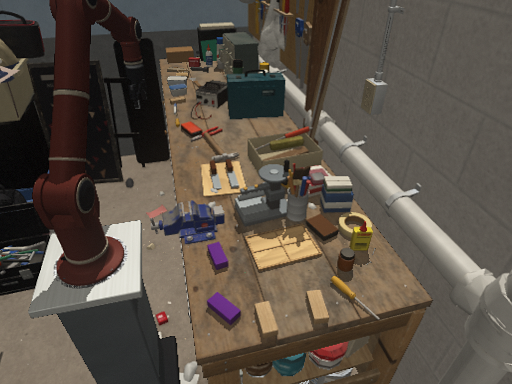

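Top view: feelers on the board at (145,202) and (145,225), gate at (230,190) with wheel at (229,168), tray at (293,200), pine blanks at (374,205) and (370,252). The purple blocks are decoys. The vise stands near (225,272).

```bash
cat > h.py <<'E'
import numpy as np,cv2
from workcell import *
def K(d): return np.array([[d["fx"],0,d["cx"]],[0,d["fy"],d["cy"]],[0,0,1]]),np.array([d["k1"],0,0,0.])
def slopes(d,px):
    k,D=K(d); px=np.asarray(px,float).reshape(-1,1,2)
    return cv2.undistortPointsIter(px,k,D,None,None,(3,50,1e-10)).reshape(-1,2)
def ray(d,px):
    W=d["world_to_cam"];R=W[:3,:3];s=slopes(d,px)
    return -R.T@W[:3,3], np.c_[s,np.ones(len(s))]@R
def onplane(d,px,z):
    c,v=ray(d,px); return c+v*((z-c[2])/v[:,2])[:,None]
def cloud(d):
    h,w=d["depth"].shape; u,v=np.meshgrid(np.arange(w),np.arange(h))
    c,r=ray(d,np.c_[u.ravel(),v.ravel()])
    P=(c+r*d["depth"].reshape(-1,1)).reshape(h,w,3); P[d["depth"]==0]=np.nan; return P
def proj(d,p):
    W=d["world_to_cam"];k,D=K(d);r=cv2.Rodrigues(W[:3,:3])[0]
    return cv2.projectPoints(np.asarray(p,float).reshape(-1,1,3),r,W[:3,3],k,D)[0].reshape(-1,2)
def save(d,n,box,s):
    a,b,c,e=box;cv2.imwrite(f"pics/{n}.png",cv2.resize(cv2.cvtColor(d["img"][b:e,a:c],cv2.COLOR_RGB2BGR),None,fx=s,fy=s,interpolation=cv2.INTER_CUBIC))
E
python3 - <<'E'
from h import *
d=get_image("top");P=cloud(d)
save(d,"t1",(95,100,325,255),3.4)
for n,(u,v) in dict(bench=(340,230),board=(110,230),bladeU=(160,205),bladeL=(155,227),hU=(130,199),hL=(128,220),wheel=(229,168),bl0=(374,205),bl1=(370,252),tray=(293,200),vise=(225,272),purple=(282,268)).items():
    print(n,np.nanmedian(P[v-1:v+2,u-1:u+2].reshape(-1,3),0).round(4))
e=get_image("side");save(e,"s1",(190,140,370,275),4.2)
E
```

```text
bench [ 0.5235 -0.2548 -0.    ]
board [0.4147 0.4385 0.0085]
bladeU [0.5126 0.2992 0.0177]
bladeL [0.4449 0.3026 0.0126]
hU [0.5138 0.3863 0.0408]
hL [0.4505 0.3787 0.0415]
wheel [0.6191 0.0937 0.1694]
bl0 [ 0.6108 -0.3436  0.0254]
bl1 [ 0.4679 -0.346   0.0247]
tray [ 0.5927 -0.0997  0.0074]
vise [0.3458 0.0645 0.0826]
purple [ 0.3828 -0.0941  0.0253]
```

View pics/t1.png

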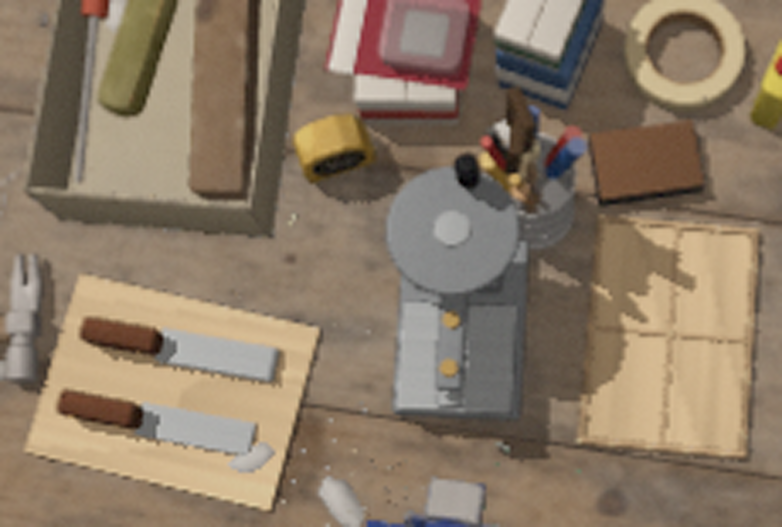

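View pics/s1.png

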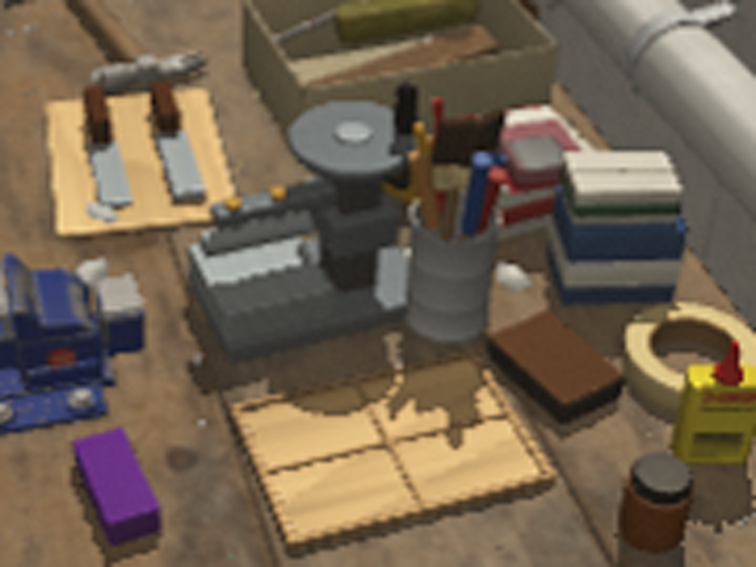

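Crop t1 shows the knob at full-image (232,150), beside the pencils in the cup at (250,155). It also shows the beam with two orange dots at (227,194) and (227,208). Upper blade top z is 17.7 mm, so the thick feeler is the upper one. Next I measure everything.

```bash
cat > m.py <<'E'
from h import *
def rect(d,mask,z,box):
    m=np.zeros(mask.shape,np.uint8);a,b,c,e=box;m[b:e,a:c]=mask[b:e,a:c]*255
    m=cv2.morphologyEx(m,cv2.MORPH_OPEN,np.ones((2,2)))
    c=max(cv2.findContours(m,0,cv2.CHAIN_APPROX_NONE)[0],key=cv2.contourArea)
    q=onplane(d,c.reshape(-1,2),z)[:,:2].astype(np.float32)
    (x,y),(w,h),t=cv2.minAreaRect(q*1000)
    if w<h: w,h,t=h,w,t+90
    t=(t+90)%180-90
    return np.round([x,y,w,h,t],1)   # mm; long side, short, angle of long axis from world x
E
python3 - <<'E'
from m import *
d=get_image("top");P=cloud(d);Z=P[...,2];hsv=cv2.cvtColor(d["img"],cv2.COLOR_RGB2HSV);S=hsv[...,1];H=hsv[...,0];V=hsv[...,2]
near=lambda z,t=.006:abs(Z-z)<t
for n,b in(("blA",(350,190,395,220)),("blB",(345,238,392,266))): print(n,rect(d,near(.025),.025,b))
print("tray",rect(d,(Z>.004)&(Z<.016),.01,(258,160,325,240)))
print("board",rect(d,(Z>.003)&(Z<.06),.006,(98,178,192,252)))
dark=(V<130)&(S>120)
print("hU",rect(d,Z>.03,.04,(112,188,150,209)));print("hL",rect(d,Z>.03,.04,(105,208,145,230)))
print("bladeU",rect(d,(S<60)&(V>100),.018,(140,190,182,214)),"bladeL",rect(d,(S<60)&(V>100),.012,(135,213,172,236)))
# wheel
m=near(.167,.008);m[:140]=0;m[190:]=0;m[:,:200]=0;m[:,250:]=0
c=max(cv2.findContours(m.astype(np.uint8),0,1)[0],key=cv2.contourArea);q=onplane(d,c.reshape(-1,2),.165)[:,:2].astype(np.float32)*1000
print("wheel",cv2.minEnclosingCircle(q),cv2.fitEllipse(q))
k=(Z>.19)&(Z<.225);k[:,:200]=0;k[:,280:]=0
n,l,s,ce=cv2.connectedComponentsWithStats(k.astype(np.uint8))
for i in range(1,n):
    if s[i,4]>3: print("high",s[i],ce[i].round(1),np.nanmedian(P[l==i],0).round(4))
m=Z>.12;m[:,:230]=0;m[:,275:]=0;m[:130]=0;m[180:]=0
g=P[m];g=g[(g[:,1]<.045)];print("pencils xyz max",g.max(0),g.min(0),len(g))
for v in range(180,224,4): print(v,[(round(float(Z[v,u])*1000)) for u in range(210,252,3)])
E
```

```text
blA [ 612.4 -342.8   91.1   41.8   82. ]
blB [ 467.8 -344.5   91.9   40.5   89.7]
tray [596.  -98.4 212.5 150.    3.6]
board [476.2 336.5 234.7 172.8  85.7]
hU [514.4 384.8  72.2  22.8  88.5]
hL [447.1 390.4  72.3  22.4  89.6]
bladeU [512.6 300.1 106.9  32.8  88.8] bladeL [442.2 302.5 114.1  36.   87.6]
wheel ((627.5398559570312, 91.13121032714844), 61.61653518676758) ((622.3898315429688, 95.81280517578125), (101.60029602050781, 111.8377456665039), 29.059467315673828)
high [245 125   8  21  98] [247.7 135.1] [0.7115 0.0569 0.1934]
high [237 140   4   5  14] [238.4 141.7] [0.6861 0.0774 0.2001]
high [262 140   4   3   5] [263.8 141.2] [0.7013 0.011  0.1917]
high [229 145   7   9  51] [232.1 148.5] [0.6627 0.09   0.2082]
high [245 151   4   3  10] [246.2 152.1] [0.6619 0.0532 0.1964]
pencils xyz max [0.72538    0.04498615 0.19349153] [0.61810003 0.00227261 0.12026105] 137
180 [4, 159, 165, 160, 165, 166, 168, 168, 165, 166, 167, 16, 20, 19]
184 [-2, 20, 16, 165, 164, 166, 166, 167, 166, 161, 96, 26, 20, 16]
188 [2, 21, 24, 22, 18, 118, 123, 120, 20, 21, 17, 21, 21, 20]
192 [5, 49, 49, 52, 48, 123, 125, 119, 52, 52, 52, 51, 51, 19]
196 [1, 50, 51, 50, 53, 122, 123, 120, 48, 49, 50, 50, 46, 17]
200 [-2, 52, 45, 49, 53, 117, 125, 119, 48, 54, 53, 49, 52, 9]
204 [-1, 52, 51, 52, 51, 122, 120, 118, 49, 48, 48, 50, 42, 0]
208 [-2, 52, 49, 52, 50, 128, 129, 89, 48, 51, 51, 49, 21, 3]
212 [0, 51, 57, 49, 49, 123, 120, 87, 52, 54, 53, 54, 18, 3]
216 [4, 46, 53, 53, 49, 96, 99, 89, 51, 54, 51, 50, 21, 3]
220 [17, 37, 41, 48, 47, 48, 52, 50, 50, 50, 55, 51, 19, 1]
```

```bash
python3 - <<'E'
from m import *
Zs=[]
for i in range(3):
    d=get_image("top");P=cloud(d);Zs.append(P)
P=np.nanmean(Zs,0);Z=P[...,2]
bed=(abs(Z-.05)<.01);print("bed",rect(d,cv2.morphologyEx(bed.astype(np.uint8),cv2.MORPH_CLOSE,np.ones((3,15)))>0,.05,(205,187,255,232)))
m=(Z>.11)&(Z<.14);m[:186]=0;m[230:]=0;m[:,:215]=0;m[:,245:]=0
g=P[m];print("beam n",m.sum(),np.median(g,0),np.percentile(g[:,2],[10,30,50,70,90]).round(4));
vx,vy,x0,y0=cv2.fitLine(g[:,:2].astype(np.float32),cv2.DIST_HUBER,0,.01,.01).ravel();print("beam ang",np.degrees(np.arctan2(vy,vx)),x0,y0)
hsv=cv2.cvtColor(d["img"],cv2.COLOR_RGB2HSV)
gray=cv2.medianBlur(cv2.cvtColor(d["img"],cv2.COLOR_RGB2GRAY),3)
print(cv2.HoughCircles(gray[140:200,200:260],cv2.HOUGH_GRADIENT_ALT,1,10,param1=150,param2=.5,minRadius=15,maxRadius=28))
m=(Z>.14);m[:140]=0;m[200:]=0;m[:,:200]=0;m[:,249:]=0;m=cv2.morphologyEx(m.astype(np.uint8),cv2.MORPH_OPEN,cv2.getStructuringElement(2,(15,15)))
c=max(cv2.findContours(m,0,1)[0],key=cv2.contourArea);print(cv2.minEnclosingCircle(c),cv2.fitEllipse(c))
for p in [(228.5,167.5),(229,168)]: print(onplane(d,[p],.166))
print("top knob",[onplane(d,[(232.1,148)],.209)])
m=Z>.21;m[:,:200]=0;m[:,300:]=0;m[240:]=0;print(np.argwhere(m)[:10],Z[m][:10])
e=get_image("side");Q=cloud(e)
m=(Q[...,2]>.06)&(abs(Q[...,1]-.09)<.025)&(Q[...,0]<.59)&(Q[...,0]>.5)&(Q[...,2]<.14)
q=Q[m];print(len(q),q.min(0),q.max(0),np.percentile(q[:,2],[2,10,90,98]))
a,b=np.argwhere(m).min(0),np.argwhere(m).max(0);print(a,b)
b=q[(q[:,0]>.52)&(q[:,0]<.58)];print(np.histogram(b[:,2],bins=np.arange(.06,.14,.004)))
E
```

```text
bed [538.2  85.  100.1  95.9 -83.9]
beam n 226 [0.53949378 0.08798779 0.12065921] [0.1184 0.1198 0.1207 0.1215 0.1245]
beam ang 5.785778 0.53951234 0.0881198
None
((227.86334228515625, 167.30686950683594), 19.70383071899414) ((228.00430297851562, 167.27127075195312), (37.418880462646484, 38.568092346191406), 73.7761001586914)
[[0.62136174 0.09569046 0.166     ]]
[[0.62018243 0.09411421 0.166     ]]
top knob [array([[0.66350657, 0.09029282, 0.209     ]])]
[[  0 200]
 [  0 201]
 [  0 202]
 [  0 203]
 [  0 204]
 [  0 205]
 [  0 206]
 [  0 207]
 [  0 208]
 [  0 209]] [1.08503215 1.08569059 1.08565533 1.08577332 1.0856047  1.08579966
 1.08560056 1.08537061 1.0856096  1.08467278]
305 [0.50032587 0.06880666 0.07839336] [0.58971881 0.10604366 0.12744004] [0.08289661 0.08755116 0.12191659 0.12556666]
[183 240] [200 265]
(array([ 0,  0,  0,  0,  1, 10, 13, 16, 30, 27,  2,  2,  8, 21, 30, 38,  9,
        0,  0,  0]), array([0.06 , 0.064, 0.068, 0.072, 0.076, 0.08 , 0.084, 0.088, 0.092,
       0.096, 0.1  , 0.104, 0.108, 0.112, 0.116, 0.12 , 0.124, 0.128,
       0.132, 0.136, 0.14 ]))
```

```bash
cat > g.py <<'E'
import sys,numpy as np
from scipy.spatial.transform import Rotation as Ro
from workcell import get_state
s=get_state();p=np.array(s["tcp_pos"]);R=np.array(s["eef_rot"])
print("t",round(s["t"],2),"p",p.round(4),"yaw",np.degrees(np.arctan2(R[1,1],R[0,1])).round(1),"F",np.round(s["force"],1),"open",round(s["opening"],3),"ff",round(s["finger_force"],1),"j7",round(s["joints"][6],2))
for a in sys.argv[1:]:
    x,y,z,A=map(float,a.split(","));A=np.radians(A)
    yy=np.array([np.cos(A),np.sin(A),0]);zz=np.array([0,0,-1.]);Rt=np.c_[np.cross(yy,zz),yy,zz]
    print(a,(R.T@(np.array([x,y,z])-p)*100).round(2),np.degrees(Ro.from_matrix(R.T@Rt).as_rotvec()).round(1))
E
python3 g.py .19,.62,.30,60 .6632,.0903,.30,60
```

```text
t 0.45 p [0.1932 0.6205 0.2312] yaw 72.7 F [ 0.  -0.1 -0.3] open 0.998 ff 0.0 j7 -0.04
.19,.62,.30,60 [ 0.28 -0.15 -6.88] [-0.  -0.  12.7]
.6632,.0903,.30,60 [-60.64 -36.66  -6.87] [-0.  -0.  12.7]
```

Request:
carry_out(
  rows=[-4, -2.4, -5, 0, 0, 6, 0.55, -8, -5, -6.9, 0, 0, 12.7, 0.55, -12, -7.3, -6.9, 0, 0, 12.7, 0.55, -16, -9.7, -6.9, 0, 0, 12.7, 0.55, -20, -12.2, -6.9, 0, 0, 12.7, 0.55],
)

```text
t: 0.95
tcp_pos: [0.3448, 0.4484, 0.3012]
eef_rot: [[-0.866, 0.5, 0.001], [0.5, 0.866, 0.002], [-0.0, 0.002, -1.0]]
force: [0.6, 0.7, -0.4]
opening: 0.547
finger_force: 0.0
```

```bash
python3 g.py .6632,.0903,.30,60
```

```text
t 0.95 p [0.3448 0.4484 0.3012] yaw 60.0 F [ 0.6  0.7 -0.4] open 0.547 ff 0.0 j7 0.13
.6632,.0903,.30,60 [-45.47 -15.12   0.11] [0.1 0.  0. ]
```

Request:
carry_out(
  rows=[-4.5, -1.5, 0, 0, 0, 0, 0.55, -9, -3, 0, 0, 0, 0, 0.55, -13.5, -4.5, 0, 0, 0, 0, 0.55, -18, -6, 0, 0, 0, 0, 0.55, -22.5, -7.5, 0, 0, 0, 0, 0.55],
)

```text
t: 1.45
tcp_pos: [0.502, 0.2708, 0.3006]
eef_rot: [[-0.866, 0.5, 0.001], [0.5, 0.866, 0.001], [-0.0, 0.001, -1.0]]
force: [0.8, -0.3, 0.5]
opening: 0.548
finger_force: 0.0
```

Request:
carry_out(
  rows=[-4.5, -1.5, 0, 0, 0, 0, 0.55, -9, -3, 0, 0, 0, 0, 0.55, -13.5, -4.5, 0, 0, 0, 0, 0.55, -18, -6, 0, 0, 0, 0, 0.55, -21, -7, 0, 0, 0, 0, 0.55],
)

```text
t: 1.95
tcp_pos: [0.6497, 0.1023, 0.3001]
eef_rot: [[-0.864, 0.503, 0.001], [0.503, 0.864, -0.002], [-0.002, -0.002, -1.0]]
force: [-0.6, 0.2, -0.2]
opening: 0.546
finger_force: 0.0
```

```bash
python3 g.py .6632,.0903,.188,60
```

```text
t 1.95 p [0.6497 0.1023 0.3001] yaw 59.8 F [-0.6  0.2 -0.2] open 0.546 ff 0.0 j7 0.92
.6632,.0903,.188,60 [-1.75 -0.34 11.22] [-0.1  0.1 -0.2]
```

Request:
carry_out(
  rows=[-1.75, -0.35, 3, 0, 0, 0, 0.55, -1.75, -0.35, 6, 0, 0, 0, 0.55, -1.75, -0.35, 8.5, 0, 0, 0, 0.55, -1.75, -0.35, 10.2, 0, 0, 0, 0.55, -1.75, -0.35, 11.4, 0, 0, 0, 0.55],
)

```text
t: 2.45
tcp_pos: [0.6605, 0.0949, 0.1845]
eef_rot: [[-0.866, 0.5, -0.002], [0.5, 0.866, -0.0], [0.002, -0.001, -1.0]]
force: [-0.0, -0.1, -0.3]
opening: 0.551
finger_force: 0.0
```

```bash
python3 g.py; python3 - <<'E'
from h import *
d=get_image("top");e=get_image("side")
a=d["img"][120:190,190:290];b=e["img"][140:210,230:330]
cv2.imwrite("pics/k1.png",cv2.resize(cv2.cvtColor(np.hstack([a,b]),4),None,fx=4,fy=4,interpolation=cv2.INTER_CUBIC))
E
```

```text
t 2.45 p [0.6605 0.0949 0.1845] yaw 60.0 F [-0.  -0.1 -0.3] open 0.551 ff 0.0 j7 0.96
```

View pics/k1.png

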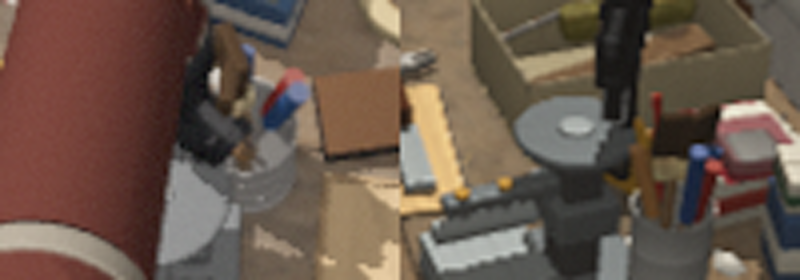

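The arm hides the knob from the top view. In the side half the fingers are around the knob at about (615,105), clear of the pencils. I correct the 5 mm offset and close.

Request:
carry_out(
  rows=[-0.45, -0.25, 0, 0, 0, 0, 0.55, -0.45, -0.25, 0, 0, 0, 0, 0.2, -0.45, -0.25, 0, 0, 0, 0, 0.1, -0.45, -0.25, 0, 0, 0, 0, 0.1, -0.45, -0.25, 0, 0, 0, 0, 0.1],
  newtons=50,
)

```text
t: 3.05
tcp_pos: [0.665, 0.0904, 0.1879]
eef_rot: [[-0.866, 0.5, 0.004], [0.5, 0.866, 0.0], [-0.003, 0.002, -1.0]]
force: [0.7, -0.0, 3.8]
opening: 0.207
finger_force: 48.8
```

```bash
python3 g.py
```

```text
t 3.05 p [0.665  0.0904 0.1879] yaw 60.0 F [ 0.7 -0.   3.8] open 0.207 ff 48.8 j7 0.96
```

```bash
python3 -c "
import numpy as np
for p0 in (154.7,154.7+180):
  print([(round(4.2*(np.cos(np.radians(p0+36*k))-np.cos(np.radians(p0))),2),round(4.2*(np.sin(np.radians(p0+36*k))-np.sin(np.radians(p0))),2)) for k in range(1,6)])"
```

```text
[(np.float64(-0.33), np.float64(-2.57)), (np.float64(0.92), np.float64(-4.85)), (np.float64(3.26), np.float64(-5.96)), (np.float64(5.81), np.float64(-5.48)), (np.float64(7.59), np.float64(-3.59))]
[(np.float64(0.33), np.float64(2.57)), (np.float64(-0.92), np.float64(4.85)), (np.float64(-3.26), np.float64(5.96)), (np.float64(-5.81), np.float64(5.48)), (np.float64(-7.59), np.float64(3.59))]
```

Request:
carry_out(
  rows=[-0.33, -2.57, 0, 0, 0, 0, 0.1, 0.92, -4.85, 0, 0, 0, 0, 0.1, 3.26, -5.96, 0, 0, 0, 0, 0.1, 5.81, -5.48, 0, 0, 0, 0, 0.1, 7.59, -3.59, 0, 0, 0, 0, 0.1],
)

```text
t: 3.55
tcp_pos: [0.5816, 0.0965, 0.1879]
eef_rot: [[-0.865, 0.502, 0.007], [0.502, 0.865, -0.0], [-0.006, 0.003, -1.0]]
force: [7.8, -2.4, -1.4]
opening: 0.2
finger_force: 49.9
```

```bash
python3 g.py
```

```text
t 3.55 p [0.5816 0.0965 0.1879] yaw 59.9 F [ 7.8 -2.4 -1.4] open 0.2 ff 49.9 j7 0.93
```

Works smoothly; continue: half-turn 2 onward.

Request:
carry_out(
  rows=[0.33, 2.57, 0, 0, 0, 0, 0.1, -0.92, 4.85, 0, 0, 0, 0, 0.1, -3.26, 5.96, 0, 0, 0, 0, 0.1, -5.81, 5.48, 0, 0, 0, 0, 0.1, -7.59, 3.59, 0, 0, 0, 0, 0.1],
)

```text
t: 4.05
tcp_pos: [0.6661, 0.0955, 0.1879]
eef_rot: [[-0.869, 0.495, 0.004], [0.495, 0.869, 0.006], [-0.001, 0.007, -1.0]]
force: [-5.6, 2.9, 10.6]
opening: 0.204
finger_force: 51.2
```

Request:
carry_out(
  rows=[-0.33, -2.57, 0, 0, 0, 0, 0.1, 0.92, -4.85, 0, 0, 0, 0, 0.1, 3.26, -5.96, 0, 0, 0, 0, 0.1, 5.81, -5.48, 0, 0, 0, 0, 0.1, 7.59, -3.59, 0, 0, 0, 0, 0.1],
)

```text
t: 4.55
tcp_pos: [0.5816, 0.0965, 0.1879]
eef_rot: [[-0.865, 0.502, 0.007], [0.502, 0.865, -0.0], [-0.006, 0.003, -1.0]]
force: [7.5, -1.8, 0.1]
opening: 0.207
finger_force: 50.3
```

```bash
python3 g.py; cat > beam.py <<'E'
from h import *
e=get_image("side");Q=cloud(e);u=np.array([np.cos(np.radians(6)),np.sin(np.radians(6))]);w=np.array([-u[1],u[0]])
L=(Q[...,:2]-np.array([.5385,.0855]));a=L@u;b=L@w;z=Q[...,2]
m=(abs(a)<.035)&(abs(b)<.012)&(z>.055)&(z<.15)
print("side z pct",np.percentile(z[m],[2,10,50,80,90,95,98]).round(4),m.sum())
print(np.histogram(z[m],bins=np.arange(.05,.14,.004))[0])
P=cloud(get_image("top"));L=(P[...,:2]-np.array([.5385,.0855]));a=L@u;b=L@w;z=P[...,2]
m=(abs(a)<.035)&(abs(b)<.006)&(z>.055)&(z<.15);print("top med",np.median(z[m]),m.sum())
E
python3 beam.py
```

```text
t 4.55 p [0.5816 0.0965 0.1879] yaw 59.9 F [ 7.5 -1.8  0.1] open 0.207 ff 50.3 j7 0.93
side z pct [0.0733 0.0804 0.1012 0.1137 0.1147 0.1167 0.1181] 239
[ 0  0  0  0  1  5 12 13 26 36 18  1  9 10 21 46 35  6  0  0  0  0]
top med 0.11443974056504036 107
```

Request:
carry_out(
  rows=[0.33, 2.57, 0, 0, 0, 0, 0.1, -0.92, 4.85, 0, 0, 0, 0, 0.1, -3.26, 5.96, 0, 0, 0, 0, 0.1, -5.81, 5.48, 0, 0, 0, 0, 0.1, -7.59, 3.59, 0, 0, 0, 0, 0.1],
)

```text
t: 5.15
tcp_pos: [0.666, 0.0954, 0.1878]
eef_rot: [[-0.869, 0.495, 0.004], [0.495, 0.869, 0.006], [-0.0, 0.007, -1.0]]
force: [-6.8, 3.0, 10.5]
opening: 0.198
finger_force: 51.7
```

Request:
carry_out(
  rows=[-0.33, -2.57, 0, 0, 0, 0, 0.1, 0.92, -4.85, 0, 0, 0, 0, 0.1, 3.26, -5.96, 0, 0, 0, 0, 0.1, 5.81, -5.48, 0, 0, 0, 0, 0.1, 7.59, -3.59, 0, 0, 0, 0, 0.1],
)

```text
t: 5.65
tcp_pos: [0.5816, 0.0964, 0.1879]
eef_rot: [[-0.865, 0.502, 0.007], [0.502, 0.865, -0.001], [-0.006, 0.003, -1.0]]
force: [8.1, -2.1, -1.2]
opening: 0.203
finger_force: 50.6
```

Request:
carry_out(
  rows=[0.33, 2.57, 0, 0, 0, 0, 0.1, -0.92, 4.85, 0, 0, 0, 0, 0.1, -3.26, 5.96, 0, 0, 0, 0, 0.1, -5.81, 5.48, 0, 0, 0, 0, 0.1, -7.59, 3.59, 0, 0, 0, 0, 0.1],
)

```text
t: 6.15
tcp_pos: [0.6661, 0.0954, 0.1878]
eef_rot: [[-0.869, 0.495, 0.004], [0.495, 0.869, 0.006], [-0.0, 0.007, -1.0]]
force: [-7.3, 2.9, 11.5]
opening: 0.204
finger_force: 52.0
```

Request:
carry_out(
  rows=[-0.33, -2.57, 0, 0, 0, 0, 0.1, 0.92, -4.85, 0, 0, 0, 0, 0.1, 3.26, -5.96, 0, 0, 0, 0, 0.1, 5.81, -5.48, 0, 0, 0, 0, 0.1, 7.59, -3.59, 0, 0, 0, 0, 0.1],
)

```text
t: 6.65
tcp_pos: [0.5816, 0.0964, 0.188]
eef_rot: [[-0.865, 0.502, 0.007], [0.502, 0.865, -0.001], [-0.006, 0.003, -1.0]]
force: [7.5, -2.5, -0.9]
opening: 0.201
finger_force: 50.7
```

Request:
carry_out(
  rows=[0.33, 2.57, 0, 0, 0, 0, 0.1, -0.92, 4.85, 0, 0, 0, 0, 0.1, -3.26, 5.96, 0, 0, 0, 0, 0.1, -5.81, 5.48, 0, 0, 0, 0, 0.1, -7.59, 3.59, 0, 0, 0, 0, 0.1],
)

```text
t: 7.15
tcp_pos: [0.6661, 0.0954, 0.1878]
eef_rot: [[-0.869, 0.495, 0.004], [0.495, 0.869, 0.006], [-0.0, 0.007, -1.0]]
force: [-6.0, 1.9, 9.9]
opening: 0.204
finger_force: 52.1
```

```bash
python3 g.py; python3 beam.py;python3 beam.py
```

```text
t 7.15 p [0.6661 0.0954 0.1878] yaw 60.3 F [-6.   1.9  9.9] open 0.204 ff 52.1 j7 0.96
side z pct [0.0618 0.0671 0.089  0.101  0.1026 0.1038 0.1065] 238
[ 0  1  5 13 21 23 41 10  0  8 18 19 47 25  7  0  0  0  0  0  0  0]
top med 0.10088309732984313 10
side z pct [0.0626 0.067  0.0898 0.1007 0.1027 0.104  0.1049] 238
[ 0  1  2 16 20 24 43  6  1  8 15 22 51 27  2  0  0  0  0  0  0  0]
top med 0.10145882838615816 13
```

Request:
carry_out(
  rows=[-0.33, -2.57, 0, 0, 0, 0, 0.1, 0.92, -4.85, 0, 0, 0, 0, 0.1, 3.26, -5.96, 0, 0, 0, 0, 0.1, 5.81, -5.48, 0, 0, 0, 0, 0.1, 6.75, -4.78, 0, 0, 0, 0, 0.1],
)

```text
t: 7.85
tcp_pos: [0.5793, 0.085, 0.1857]
eef_rot: [[-0.867, 0.498, -0.004], [0.498, 0.867, 0.001], [0.004, -0.001, -1.0]]
force: [-0.4, 0.2, -0.7]
opening: 0.102
finger_force: 0.0
```

Request:
carry_out(
  rows=[0, 0, 0, 0, 0, 0, 0.1, 0, 0, 0, 0, 0, 0, 0.4, 0, 0, 0, 0, 0, 0, 0.5, 0, 0, -4, 0, 0, 0, 0.5, 0, 0, -9, 0, 0, 0, 0.5],
)

```text
t: 8.35
tcp_pos: [0.5801, 0.0811, 0.2748]
eef_rot: [[-0.865, 0.502, -0.007], [0.502, 0.865, -0.002], [0.005, -0.005, -1.0]]
force: [0.6, 0.2, -0.2]
opening: 0.501
finger_force: 0.0
```

```bash
python3 g.py .5145,.3848,.25,-1.5 .70,.25,.35,-1.5; for i in 1 2 3; do python3 beam.py;done
```

```text
t 8.35 p [0.5801 0.0811 0.2748] yaw 59.9 F [ 0.6  0.2 -0.2] open 0.501 ff 0.0 j7 0.94
.5145,.3848,.25,-1.5 [20.91 22.99  2.46] [-0.4 -0.1 61.4]
.70,.25,.35,-1.5 [-1.85 20.59 -7.64] [-0.4 -0.1 61.4]
side z pct [0.0613 0.0664 0.0891 0.1003 0.102  0.1038 0.1046] 236
[ 0  0  7 15 21 31 31  7  1  8 17 20 56 21  1  0  0  0  0  0  0  0]
top med 0.10087871127745385 6
side z pct [0.061  0.0668 0.0883 0.0996 0.102  0.1038 0.1043] 233
[ 0  1  7 10 24 27 38  5  0 10 12 24 51 24  0  0  0  0  0  0  0  0]
top med 0.0967658605664734 6
side z pct [0.0612 0.067  0.0893 0.1001 0.102  0.1043 0.1052] 236
[ 0  1  6 11 24 27 34  8  1  8 21 23 49 21  2  0  0  0  0  0  0  0]
top med 0.09785436080175203 8
```

The grip slackened and the knob was lost part-way. I move clear towards the feelers and re-measure.

Request:
carry_out(
  rows=[3.3, 3.6, 0, 0, 0, 8, 0.5, 6.6, 7.2, 0, 0, 0, 16, 0.5, 9.9, 10.8, 0, 0, 0, 24, 0.5, 13.2, 14.4, 0, 0, 0, 32, 0.5, 16.5, 18, 0, 0, 0, 40, 0.5],
)

```text
t: 9.15
tcp_pos: [0.5274, 0.3222, 0.2743]
eef_rot: [[-0.336, 0.942, -0.003], [0.942, 0.336, -0.002], [-0.001, -0.004, -1.0]]
force: [0.7, -0.1, -0.5]
opening: 0.497
finger_force: 0.0
```

```bash
python3 g.py; cat > knob.py <<'E'
from h import *
Zs=[cloud(get_image("top")) for i in range(3)];d=get_image("top");P=np.nanmean(Zs,0);Z=P[...,2]
r=np.hypot(P[...,0]-.6208,P[...,1]-.0939)
m=(Z>.185)&(Z<.22)&(r<.058)&(r>.025)
v,u=np.nonzero(m);print(m.sum(),u.min(),u.max(),v.min(),v.max(),"knob",np.median(P[m],0), onplane(d,[(u.mean(),v.mean())],.209))
k=np.median(P[m],0);print("ang",np.degrees(np.arctan2(k[1]-.0939,k[0]-.6208)))
w=np.array([np.cos(np.radians(6)),np.sin(np.radians(6))]);L=P[...,:2]-np.array([.5385,.0855]);a=L@w;b=L@np.array([-w[1],w[0]])
m=(abs(a)<.035)&(abs(b)<.006)&(Z>.055)&(Z<.15);g=P[m];print("beam",len(g),np.median(g[:,2]),np.percentile(g[:,2],[10,30,70,90]).round(4))
save(d,"kn%d"%int(100*get_state()["t"]),(180,130,290,230),5)
E
python3 knob.py;ls pics
```

```text
t 9.15 p [0.5274 0.3222 0.2743] yaw 19.6 F [ 0.7 -0.1 -0.5] open 0.497 ff 0.0 j7 -0.09
62 239 246 151 163 knob [0.63973763 0.05923908 0.20725453] [[0.64007469 0.05911229 0.209     ]]
ang -61.34920389582477
beam 109 0.10025675266893856 [0.098  0.0993 0.1023 0.1041]
k1.png
kn935.png
s1.png
side0.png
t1.png
top0.png
```

View pics/kn935.png

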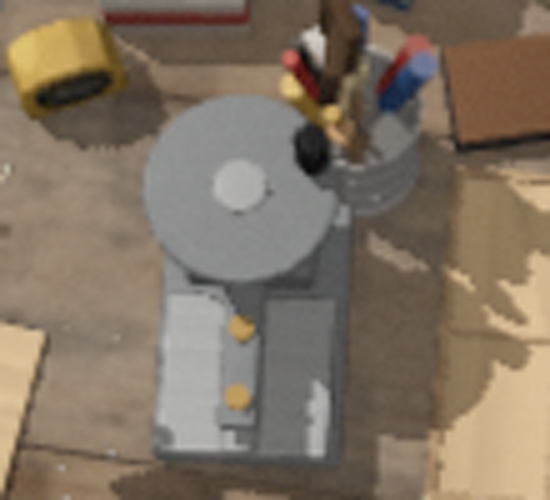

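```bash
python3 g.py .6405,.058,.275,60
```

```text
t 9.35 p [0.527  0.3225 0.2739] yaw 20.3 F [ 0.5 -0.5  0.5] open 0.497 ff 0.0 j7 -0.09
.6405,.058,.275,60 [-28.75   1.48  -0.08] [ -0.3  -0.  -39.7]
```

The knob is at crop (312,148), right beside the pencils, so it turned about 57° before slipping. I regrasp it.

Request:
carry_out(
  rows=[-4.8, 0.2, 0, 0, 0, -8, 0.4, -9.6, 0.5, 0, 0, 0, -16, 0.4, -14.4, 0.7, 0, 0, 0, -24, 0.4, -19.2, 1, 0, 0, 0, -32, 0.4, -24, 1.2, 0, 0, 0, -39.7, 0.4],
)

```text
t: 9.85
tcp_pos: [0.6222, 0.0946, 0.2754]
eef_rot: [[-0.864, 0.503, -0.002], [0.503, 0.864, -0.002], [0.001, -0.003, -1.0]]
force: [-0.1, 0.5, 0.4]
opening: 0.402
finger_force: 0.0
```

```bash
python3 g.py .6405,.058,.275,60
```

```text
t 9.85 p [0.6222 0.0946 0.2754] yaw 59.8 F [-0.1  0.5  0.4] open 0.402 ff 0.0 j7 0.92
.6405,.058,.275,60 [-3.42 -2.24  0.05] [-0.1 -0.  -0.2]
```

Request:
carry_out(
  rows=[-1.7, -1.1, 0, 0, 0, 0, 0.4, -3.4, -2.25, 0, 0, 0, 0, 0.4, -3.4, -2.25, 2, 0, 0, 0, 0.4, -3.4, -2.25, 4, 0, 0, 0, 0.4, -3.4, -2.25, 4, 0, 0, 0, 0.4],
)

```text
t: 10.35
tcp_pos: [0.6374, 0.0597, 0.2323]
eef_rot: [[-0.861, 0.508, -0.009], [0.508, 0.861, -0.002], [0.006, -0.007, -1.0]]
force: [-1.6, 0.2, 0.6]
opening: 0.4
finger_force: 0.0
```

```bash
python3 g.py .6405,.058,.187,60
```

```text
t 10.35 p [0.6374 0.0597 0.2323] yaw 59.5 F [-1.6  0.2  0.6] open 0.4 ff 0.0 j7 0.98
.6405,.058,.187,60 [-0.39  0.04  4.53] [-0.4 -0.4 -0.5]
```

Request:
carry_out(
  rows=[-0.3, 0, 1.5, 0, 0, 0, 0.4, -0.3, 0, 3, 0, 0, 0, 0.4, -0.3, 0, 4.5, 0, 0, 0, 0.4, -0.3, 0, 4.5, 0, 0, 0, 0.4, -0.3, 0, 4.5, 0, 0, 0, 0.4],
)

```text
t: 10.85
tcp_pos: [0.6429, 0.0612, 0.1915]
eef_rot: [[-0.863, 0.505, 0.0], [0.505, 0.863, -0.0], [-0.001, -0.0, -1.0]]
force: [1.3, 0.9, 0.0]
opening: 0.399
finger_force: 0.0
```

Request:
carry_out(
  rows=[0, 0, 0, 0, 0, 0, 0.1, 0, 0, 0, 0, 0, 0, 0.1, 0, 0, 0, 0, 0, 0, 0.1, 0, 0, 0, 0, 0, 0, 0.1],
)

```text
t: 11.25
tcp_pos: [0.6435, 0.0611, 0.1926]
eef_rot: [[-0.863, 0.505, 0.003], [0.505, 0.863, -0.001], [-0.003, 0.001, -1.0]]
force: [0.1, -1.4, 4.7]
opening: 0.203
finger_force: 48.9
```

```bash
python3 g.py;python3 -c "
import numpy as np
p0=150+61
for K in ((20,45,70,95,120),):
  print([(round(4.2*(np.cos(np.radians(p0+k))-np.cos(np.radians(p0))),2),round(4.2*(np.sin(np.radians(p0+k))-np.sin(np.radians(p0))),2)) for k in K])"
```

```text
t 11.25 p [0.6435 0.0611 0.1926] yaw 59.7 F [ 0.1 -1.4  4.7] open 0.203 ff 48.9 j7 0.99
[(np.float64(0.96), np.float64(-1.1)), (np.float64(2.58), np.float64(-1.91)), (np.float64(4.4), np.float64(-1.96)), (np.float64(6.07), np.float64(-1.23)), (np.float64(7.27), np.float64(0.13))]
```

Request:
carry_out(
  rows=[0.96, -1.1, 0, 0, 0, 0, 0.1, 2.58, -1.91, 0, 0, 0, 0, 0.1, 4.4, -1.96, 0, 0, 0, 0, 0.1, 6.07, -1.23, 0, 0, 0, 0, 0.1, 7.27, 0.13, 0, 0, 0, 0, 0.1],
  newtons=60,
)

```text
t: 11.75
tcp_pos: [0.5793, 0.0999, 0.1907]
eef_rot: [[-0.863, 0.505, -0.002], [0.505, 0.863, 0.0], [0.002, -0.001, -1.0]]
force: [0.9, 0.5, 0.1]
opening: 0.103
finger_force: 0.0
```

Request:
carry_out(
  rows=[0, 0, 0, 0, 0, 0, 0.1, 0, 0, 0, 0, 0, 0, 0.4, 0, 0, 0, 0, 0, 0, 0.5, 0, 0, -4, 0, 0, 0, 0.5, 0, 0, -8, 0, 0, 0, 0.5],
)

```text
t: 12.25
tcp_pos: [0.5798, 0.0978, 0.2711]
eef_rot: [[-0.862, 0.506, -0.004], [0.506, 0.862, -0.002], [0.002, -0.003, -1.0]]
force: [0.8, -0.0, 0.1]
opening: 0.503
finger_force: 0.0
```

```bash
python3 g.py .5145,.3845,.27,-1.5
```

```text
t 12.25 p [0.5798 0.0978 0.2711] yaw 59.6 F [ 0.8 -0.   0.1] open 0.503 ff 0.0 j7 0.9
.5145,.3845,.27,-1.5 [20.15 21.42  0.08] [-0.2 -0.  61.1]
```

Request:
carry_out(
  rows=[3.3, 3.6, 0, 0, 0, 8, 0.5, 6.6, 7.2, 0, 0, 0, 16, 0.5, 9.9, 10.8, 0, 0, 0, 24, 0.5, 13.2, 14.4, 0, 0, 0, 32, 0.5, 16.5, 18, 0, 0, 0, 40, 0.5],
)

```text
t: 12.75
tcp_pos: [0.529, 0.3385, 0.2715]
eef_rot: [[-0.33, 0.944, 0.001], [0.944, 0.33, -0.001], [-0.001, 0.0, -1.0]]
force: [1.0, 0.1, 1.2]
opening: 0.502
finger_force: 0.0
```

```bash
python3 g.py; python3 knob.py
```

```text
t 12.75 p [0.529  0.3385 0.2715] yaw 19.2 F [1.  0.1 1.2] open 0.502 ff 0.0 j7 -0.12
63 239 246 151 163 knob [0.6393882  0.05916972 0.20755952] [[0.63987983 0.05901286 0.209     ]]
ang -61.843602224944135
beam 104 0.10049218936685411 [0.0984 0.0996 0.102  0.1041]
```

The knob didn't move at all on the second try, which suggests the wheel is at its lower limit and my assumed beam-to-bar offset is wrong. I check the bar itself.

```bash
cat > bar.py <<'E'
from h import *
D=[get_image("top") for i in range(4)]
P=np.nanmean([cloud(d) for d in D],0);Z=P[...,2]
w=np.array([np.cos(np.radians(6)),np.sin(np.radians(6))]);L=P[...,:2]-np.array([.5385,.0855]);a=L@w*1000;b=L@np.array([-w[1],w[0]])*1000
for a0 in range(-58,40,7):
    print(a0,[(lambda m:(round(float(np.median(Z[m])*1000)) if m.any() else None))((abs(a-a0)<3.5)&(abs(b-b0)<1.5)&(Z>.03)) for b0 in range(-18,19,3)])
e=get_image("side");save(e,"sb%d"%int(100*get_state()["t"]),(225,160,300,230),8)
E
python3 bar.py; ls pics
```

```text
-58 [None, None, None, None, None, None, None, None, None, None, None, None, None]
-51 [None, None, None, None, None, None, None, None, None, None, None, None, None]
-44 [45, 45, 45, 44, 71, 71, 73, 73, 71, 70, 68, 50, 50]
-37 [50, 50, 50, 51, 71, 74, 76, 88, 86, 83, 97, 67, 51]
-30 [50, 51, 51, 96, 100, 100, 101, 101, 99, 99, 100, 50, 51]
-23 [50, 51, 51, 75, 100, 103, 102, 105, 104, 102, 99, None, 50]
-16 [51, 52, 50, 52, 99, 103, 104, 104, 104, 102, 98, None, 51]
-9 [50, 52, 51, 59, 99, 100, 100, 100, 99, 101, 99, None, None]
-2 [51, 51, 50, 51, 99, 100, 100, 100, 101, 99, 99, 98, None]
5 [50, 50, 51, 51, 85, 99, 99, 100, 99, 100, 100, 96, None]
12 [49, 50, 50, 72, 85, 101, 102, 101, 101, 100, 101, None, None]
19 [51, 50, 51, 74, 100, 105, 105, 103, 103, 104, 99, None, 51]
26 [52, 51, 50, 51, 100, 102, 105, 104, 103, 102, 99, None, 50]
33 [50, 54, 160, 106, 99, 101, 99, 100, 101, 101, 131, 165, 162]
k1.png
kn1295.png
kn935.png
s1.png
sb1320.png
side0.png
t1.png
top0.png
```

Bar top is at about 75 mm, so the gap is about 4 mm: the wheel is at its end stop (gate 0.036), having passed through the window on the way down. I wind back 6.4 mm, which is 461° counter-clockwise.

Request:
carry_out(
  rows=[-4.9, 0, 0, 0, 0, -8, 0.4, -9.8, 0, 0, 0, 0, -16, 0.4, -14.7, 0, 0, 0, 0, -24, 0.4, -19.6, 0, 0, 0, 0, -32, 0.4, -24.5, 0, 0, 0, 0, -40.5, 0.4],
)

```text
t: 13.7
tcp_pos: [0.6119, 0.104, 0.2717]
eef_rot: [[-0.87, 0.494, 0.001], [0.494, 0.87, -0.0], [-0.001, 0.0, -1.0]]
force: [-0.1, 0.0, -1.0]
opening: 0.394
finger_force: 0.0
```

```bash
python3 g.py .6405,.058,.275,60 .6405,.058,.189,60
```

```text
t 13.7 p [0.6119 0.104  0.2717] yaw 60.4 F [-0.1  0.  -1. ] open 0.394 ff 0.0 j7 0.91
.6405,.058,.275,60 [-4.75 -2.59 -0.33] [0.  0.  0.4]
.6405,.058,.189,60 [-4.75 -2.59  8.27] [0.  0.  0.4]
```

Request:
carry_out(
  rows=[-2.4, -1.3, 0, 0, 0, 0, 0.4, -4.75, -2.6, 0, 0, 0, 0, 0.4, -4.75, -2.6, 2, 0, 0, 0, 0.4, -4.75, -2.6, 4, 0, 0, 0, 0.4, -4.75, -2.6, 4, 0, 0, 0, 0.4],
)

```text
t: 14.2
tcp_pos: [0.6377, 0.0594, 0.2284]
eef_rot: [[-0.867, 0.499, -0.007], [0.499, 0.867, -0.001], [0.005, -0.004, -1.0]]
force: [-0.7, 0.6, -0.2]
opening: 0.4
finger_force: 0.0
```

```bash
python3 g.py .6405,.058,.189,60;python3 -c "
import numpy as np
p0=150+61.8
def f(ks):
  b=ks[0];print([(round(float(4.2*(np.cos(np.radians(p0-k))-np.cos(np.radians(p0-b)))),2),round(float(4.2*(np.sin(np.radians(p0-k))-np.sin(np.radians(p0-b)))),2)) for k in ks[1:]])
f([0,20,50,85,120,155]);f([155,190,225,260,295,330]);f([330,365,400,430,450,461])"
```

```text
t 14.2 p [0.6377 0.0594 0.2284] yaw 60.1 F [-0.7  0.6 -0.2] open 0.4 ff 0.0 j7 0.99
.6405,.058,.189,60 [-0.33  0.04  3.94] [-0.2 -0.3  0.1]
[(-0.54, 1.35), (-0.42, 3.53), (1.05, 5.58), (3.44, 6.41), (5.87, 5.73)]
[(1.6, -1.95), (1.79, -4.47), (0.5, -6.65), (-1.8, -7.68), (-4.28, -7.22)]
[(-1.76, 1.81), (-2.17, 4.3), (-1.32, 6.3), (-0.23, 7.27), (0.49, 7.63)]
```

Request:
carry_out(
  rows=[-0.1, -0.1, 1.5, 0, 0, 0, 0.4, -0.1, -0.1, 3, 0, 0, 0, 0.4, -0.1, -0.1, 4, 0, 0, 0, 0.4, -0.1, -0.1, 4, 0, 0, 0, 0.1, -0.1, -0.1, 4, 0, 0, 0, 0.1],
)

```text
t: 14.7
tcp_pos: [0.6404, 0.0616, 0.1908]
eef_rot: [[-0.868, 0.496, 0.001], [0.496, 0.868, 0.002], [0.0, 0.002, -1.0]]
force: [1.8, 2.8, -7.5]
opening: 0.199
finger_force: 58.6
```

Request:
carry_out(
  rows=[0, 0, 0, 0, 0, 0, 0.1, 0, 0, 0, 0, 0, 0, 0.1],
)

```text
t: 14.9
tcp_pos: [0.6404, 0.0616, 0.1909]
eef_rot: [[-0.868, 0.496, 0.001], [0.496, 0.868, 0.002], [0.0, 0.002, -1.0]]
force: [3.7, 3.8, -8.9]
opening: 0.198
finger_force: 58.7
```

Request:
carry_out(
  rows=[-0.54, 1.35, 0, 0, 0, 0, 0.1, -0.42, 3.53, 0, 0, 0, 0, 0.1, 1.05, 5.58, 0, 0, 0, 0, 0.1, 3.44, 6.41, 0, 0, 0, 0, 0.1, 5.87, 5.73, 0, 0, 0, 0, 0.1],
)

```text
t: 15.4
tcp_pos: [0.6191, 0.1414, 0.1909]
eef_rot: [[-0.869, 0.494, 0.004], [0.494, 0.869, 0.001], [-0.003, 0.002, -1.0]]
force: [2.8, -2.7, -5.8]
opening: 0.198
finger_force: 60.7
```

```bash
python3 g.py
```

```text
t 15.4 p [0.6191 0.1414 0.1909] yaw 60.4 F [ 2.8 -2.7 -5.8] open 0.198 ff 60.7 j7 0.87
```

Holding and turning. Continue.

Request:
carry_out(
  rows=[1.6, -1.95, 0, 0, 0, 0, 0.1, 1.79, -4.47, 0, 0, 0, 0, 0.1, 0.5, -6.65, 0, 0, 0, 0, 0.1, -1.8, -7.68, 0, 0, 0, 0, 0.1, -4.28, -7.22, 0, 0, 0, 0, 0.1],
)

```text
t: 15.9
tcp_pos: [0.6172, 0.0571, 0.1909]
eef_rot: [[-0.868, 0.497, -0.004], [0.497, 0.868, 0.005], [0.006, 0.002, -1.0]]
force: [-1.0, 12.4, -6.7]
opening: 0.197
finger_force: 61.3
```

Request:
carry_out(
  rows=[-1.76, 1.81, 0, 0, 0, 0, 0.1, -2.17, 4.3, 0, 0, 0, 0, 0.1, -1.32, 6.3, 0, 0, 0, 0, 0.1, -0.23, 7.27, 0, 0, 0, 0, 0.1, 0.49, 7.63, 0, 0, 0, 0, 0.1],
)

```text
t: 16.4
tcp_pos: [0.6548, 0.1249, 0.1909]
eef_rot: [[-0.868, 0.496, 0.005], [0.496, 0.868, 0.0], [-0.004, 0.003, -1.0]]
force: [7.2, 3.0, -9.5]
opening: 0.196
finger_force: 60.9
```

Request:
carry_out(
  rows=[0, 0, 0, 0, 0, 0, 0.1, 0, 0, 0, 0, 0, 0, 0.4, 0, 0, 0, 0, 0, 0, 0.5, 0, 0, -4, 0, 0, 0, 0.5, 0, 0, -8, 0, 0, 0, 0.5],
)

```text
t: 16.9
tcp_pos: [0.6518, 0.1216, 0.2722]
eef_rot: [[-0.867, 0.499, -0.003], [0.499, 0.867, -0.003], [0.001, -0.004, -1.0]]
force: [0.3, 0.0, -0.1]
opening: 0.497
finger_force: 0.0
```

```bash
python3 g.py .5143,.3845,.27,-1.5
```

```text
t 16.9 p [0.6518 0.1216 0.2722] yaw 60.1 F [ 0.3  0.  -0.1] open 0.497 ff 0.0 j7 0.9
.5143,.3845,.27,-1.5 [25.03 15.93  0.19] [-0.2  0.1 61.6]
```

Now move to the thick feeler, measuring the gate on the way.

Request:
carry_out(
  rows=[3.6, 2.3, 0, 0, 0, 8, 0.5, 7.2, 4.6, 0, 0, 0, 16, 0.5, 10.8, 6.9, 0, 0, 0, 24, 0.5, 14.4, 9.2, 0, 0, 0, 32, 0.5, 18, 11.5, 0, 0, 0, 40, 0.5],
)

```text
t: 17.4
tcp_pos: [0.5532, 0.3126, 0.273]
eef_rot: [[-0.338, 0.941, 0.002], [0.941, 0.338, -0.0], [-0.001, 0.002, -1.0]]
force: [1.2, -0.5, -0.6]
opening: 0.5
finger_force: 0.0
```

```bash
python3 g.py .5143,.3845,.20,-1.5; python3 knob.py; python3 bar.py|head -4
```

```text
t 17.4 p [0.5532 0.3126 0.273 ] yaw 19.8 F [ 1.2 -0.5 -0.6] open 0.5 ff 0.0 j7 -0.05
.5143,.3845,.20,-1.5 [ 8.09 -1.24  7.29] [ 0.1  0.  21.3]
67 215 246 146 155 knob [0.65271658 0.1236304  0.20694964] [[0.65206439 0.1185538  0.209     ]]
ang 42.9689796838355
beam 111 0.10690068460307844 [0.105  0.106  0.1086 0.1108]
-58 [None, None, None, None, None, None, None, None, None, None, None, None, None]
-51 [None, None, None, None, None, None, None, None, None, None, None, None, None]
-44 [46, 45, 42, 63, 70, 77, 75, 75, 74, 81, 62, 40, 49]
-37 [51, 52, 50, 50, 80, 90, 91, 90, 90, 89, 76, None, 51]
```

Gap is about 10.5 mm (465° back from the stop). Now grasp the thick feeler.

Request:
carry_out(
  rows=[4, -0.6, 2, 0, 0, 8, 0.5, 8, -1.2, 4, 0, 0, 16, 0.5, 8.1, -1.25, 7, 0, 0, 21.3, 0.5, 8.1, -1.25, 7.3, 0, 0, 21.3, 0.5, 8.1, -1.25, 7.3, 0, 0, 21.3, 0.5],
)

```text
t: 18.35
tcp_pos: [0.5148, 0.3823, 0.198]
eef_rot: [[0.02, 1.0, -0.0], [1.0, -0.02, -0.003], [-0.003, -0.0, -1.0]]
force: [-0.4, -0.1, 0.3]
opening: 0.5
finger_force: 0.0
```

```bash
python3 g.py .5143,.3845,.010,-1.5
```

```text
t 18.35 p [0.5148 0.3823 0.198 ] yaw -1.1 F [-0.4 -0.1  0.3] open 0.5 ff 0.0 j7 -0.46
.5143,.3845,.010,-1.5 [ 0.26 -0.05 18.8 ] [-0.   0.1  0.4]
```

Request:
carry_out(
  rows=[0.2, -0.05, 5, 0, 0, 0.4, 0.5, 0.2, -0.05, 10, 0, 0, 0.4, 0.5, 0.2, -0.05, 15, 0, 0, 0.4, 0.5, 0.2, -0.05, 18, 0, 0, 0.4, 0.5, 0.2, -0.05, 18.7, 0, 0, 0.4, 0.5],
)

```text
t: 18.85
tcp_pos: [0.5137, 0.3837, 0.0092]
eef_rot: [[0.028, 1.0, -0.003], [1.0, -0.028, -0.003], [-0.003, -0.003, -1.0]]
force: [0.2, -0.5, -0.3]
opening: 0.502
finger_force: 0.0
```

Request:
carry_out(
  rows=[0, 0, 0, 0, 0, 0, 0.1, 0, 0, 0, 0, 0, 0, 0.1, 0, 0, 0, 0, 0, 0, 0.1, 0, 0, 0, 0, 0, 0, 0.1, 0, 0, 0, 0, 0, 0, 0.1],
  newtons=80,
)

```text
t: 19.35
tcp_pos: [0.5149, 0.3872, 0.0137]
eef_rot: [[0.026, 1.0, 0.004], [1.0, -0.026, 0.002], [0.002, 0.004, -1.0]]
force: [-0.1, -1.3, 5.8]
opening: 0.242
finger_force: 80.8
```

Request:
carry_out(
  rows=[0, 0, -2, 0, 0, 0, 0.1, 0, 0, -4, 0, 0, 0, 0.1, 0, 0, -6, 0, 0, 0, 0.1, 0, 0, -8, 0, 0, 0, 0.1, 0, 0, -8, 0, 0, 0, 0.1],
)

```text
t: 19.85
tcp_pos: [0.515, 0.3878, 0.0945]
eef_rot: [[0.026, 1.0, 0.005], [1.0, -0.026, 0.004], [0.004, 0.005, -1.0]]
force: [0.5, 0.7, -1.8]
opening: 0.245
finger_force: 79.7
```

```bash
python3 g.py; python3 - <<'E'
from m import *
d=get_image("top");P=cloud(d);Z=P[...,2];e=get_image("side");Q=cloud(e)
# blade points: above board, y .23-.345
for n,p in(("top",P),("side",Q)):
    z=p[...,2];m=(z>.06)&(z<.13)&(abs(p[...,0]-.515)<.03)&(p[...,1]>.235)&(p[...,1]<.33)
    g=p[m]
    if len(g)>20:
        c=np.polyfit(g[:,1],g[:,2],1);x=np.polyfit(g[:,1],g[:,0],1);print(n,len(g),"slope z/y",c[0],"z@.28",np.polyval(c,.28),"x/y",x[0],"x@.28",np.polyval(x,.28),"ymin",g[:,1].min())
save(e,"f1",(170,120,300,240),5)
E
```

```text
t 19.85 p [0.515  0.3878 0.0945] yaw -1.5 F [ 0.5  0.7 -1.8] open 0.245 ff 79.7 j7 -0.43
top 298 slope z/y 0.013823871930270347 z@.28 0.09872172489045475 x/y 0.01686668270361145 x@.28 0.5129813426449285 ymin 0.2525262986953367
side 106 slope z/y 0.023835095497017983 z@.28 0.09623170775411288 x/y -0.0030525879039176233 x@.28 0.5134326093206371 ymin 0.25138895391765603
```

```bash
python3 g.py .518,.285,.0945,6 .518,.285,.0605,6 .5276,.1915,.0605,6
```

```text
t 19.95 p [0.5128 0.3867 0.0912] yaw -1.5 F [-0.4  0.  -2. ] open 0.244 ff 79.7 j7 -0.43
.518,.285,.0945,6 [-10.15   0.78  -0.33] [-0.  -0.  -7.5]
.518,.285,.0605,6 [-10.15   0.78   3.07] [-0.  -0.  -7.5]
.5276,.1915,.0605,6 [-19.47   1.98   3.06] [-0.  -0.  -7.5]
```

View pics/f1.png

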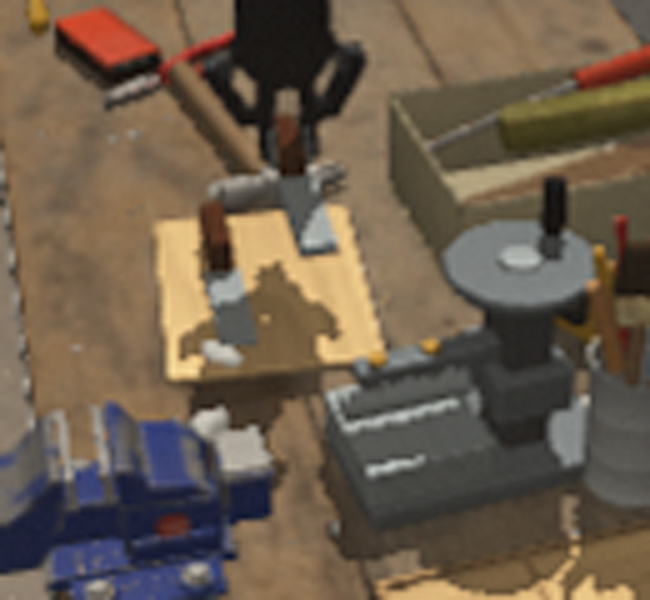

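The feeler is held level by the handle at crop (290,145), and the gate is clear ahead of it. Move to pre-entry.

Request:
carry_out(
  rows=[-3.4, 0.3, 0, 0, 0, -2.5, 0.1, -6.8, 0.5, 0, 0, 0, -5, 0.1, -10.15, 0.8, 0, 0, 0, -7.5, 0.1, -10.15, 0.8, 1.5, 0, 0, -7.5, 0.1, -10.15, 0.8, 2.8, 0, 0, -7.5, 0.1],
)

```text
t: 20.45
tcp_pos: [0.5181, 0.2832, 0.0618]
eef_rot: [[-0.102, 0.995, -0.002], [0.995, 0.102, -0.001], [-0.001, -0.002, -1.0]]
force: [0.8, 0.7, -2.4]
opening: 0.243
finger_force: 79.8
```

Request:
carry_out(
  rows=[0, 0, 0, 0, 0, 0, 0.1, 0, 0, 0, 0, 0, 0, 0.1],
)

```text
t: 20.65
tcp_pos: [0.5176, 0.2861, 0.0621]
eef_rot: [[-0.107, 0.994, -0.002], [0.994, 0.107, -0.0], [0.0, -0.002, -1.0]]
force: [0.5, 1.0, -1.6]
opening: 0.239
finger_force: 79.8
```

```bash
cat > bl.py <<'E'
from h import *
w=np.array([np.cos(np.radians(6)),np.sin(np.radians(6))]);v=np.array([-w[1],w[0]])
from workcell import get_state
t=get_state()["tcp_pos"]
for n in("top","side"):
    p=np.nanmean([cloud(get_image(n)) for i in range(3)],0)
    L=p[...,:2]-np.array([.5385,.0855]);a=L@w;b=L@v;z=p[...,2]
    tb=(np.array(t[:2])-np.array([.5385,.0855]))@v
    m=(abs(a+.0)<.03)&(b<tb-.045)&(b>tb-.145)&(b>.012)&(z>.054)&(z<.085)
    if m.sum()>15:
        c=np.polyfit(b[m],z[m],1);x=np.polyfit(b[m],a[m],1)
        print(n,m.sum(),"slope",c[0].round(4),"z@b60,90",np.polyval(c,[.06,.09]).round(4),"a slope",x[0].round(3),"a@90",np.polyval(x,.09).round(4),"b range",b[m].min().round(4),b[m].max().round(4),"a rng",a[m].min().round(3),a[m].max().round(3))
E
python3 bl.py; python3 g.py .5178,.285,.0605,6 .5275,.1915,.0605,6
```

```text
top 322 slope 0.0058 z@b60,90 [0.0672 0.0674] a slope -0.021 a@90 0.0016 b range 0.0667 0.1565 a rng -0.013 0.017
side 135 slope 0.0039 z@b60,90 [0.068  0.0681] a slope -0.014 a@90 0.003 b range 0.0668 0.1557 a rng -0.011 0.019
t 20.95 p [0.5188 0.2854 0.0637] yaw 6.0 F [-1.  -0.2 -1.1] open 0.24 ff 79.8 j7 -0.16
.5178,.285,.0605,6 [-0.03 -0.1   0.32] [ 0. -0.  0.]
.5275,.1915,.0605,6 [-9.43 -0.12  0.32] [ 0. -0.  0.]
```

Request:
carry_out(
  rows=[0, -0.1, 0.4, 0, 0, 0, 0.1, -1, -0.1, 0.4, 0, 0, 0, 0.1, -2, -0.1, 0.4, 0, 0, 0, 0.1, -3, -0.1, 0.4, 0, 0, 0, 0.1, -4, -0.1, 0.4, 0, 0, 0, 0.1],
)

```text
t: 21.45
tcp_pos: [0.5222, 0.2432, 0.0594]
eef_rot: [[-0.103, 0.995, 0.0], [0.995, 0.103, -0.001], [-0.001, 0.0, -1.0]]
force: [-0.6, 0.5, -1.6]
opening: 0.242
finger_force: 79.8
```

```bash
python3 bl.py; python3 g.py .5275,.1915,.0595,6
```

```text
top 340 slope 0.0023 z@b60,90 [0.0642 0.0643] a slope -0.009 a@90 0.0001 b range 0.0221 0.1135 a rng -0.014 0.016
side 67 slope -0.021 z@b60,90 [0.065  0.0643] a slope -0.062 a@90 0.0014 b range 0.066 0.111 a rng -0.013 0.018
t 21.75 p [0.5217 0.2457 0.0593] yaw 6.1 F [ 0.5  0.6 -2.2] open 0.241 ff 79.8 j7 -0.1
.5275,.1915,.0595,6 [-5.46  0.01 -0.03] [-0.  -0.   0.1]
```

Request:
carry_out(
  rows=[0, 0, 0.12, 0, 0, 0, 0.1, -0.6, 0, 0.12, 0, 0, 0, 0.1, -1.2, 0, 0.12, 0, 0, 0, 0.1, -1.8, 0, 0.12, 0, 0, 0, 0.1, -2.4, 0, 0.12, 0, 0, 0, 0.1],
)

```text
t: 22.25
tcp_pos: [0.5243, 0.2217, 0.0581]
eef_rot: [[-0.104, 0.995, -0.0], [0.995, 0.104, 0.002], [0.002, 0.0, -1.0]]
force: [-0.5, 5.0, -1.4]
opening: 0.245
finger_force: 79.5
```

Request:
carry_out(
  rows=[-0.6, 0, 0, 0, 0, 0, 0.1, -1.2, 0, 0, 0, 0, 0, 0.1, -1.8, 0, 0, 0, 0, 0, 0.1, -2.4, 0, 0, 0, 0, 0, 0.1, -3, 0, 0, 0, 0, 0, 0.1],
)

```text
t: 22.75
tcp_pos: [0.5271, 0.1941, 0.0582]
eef_rot: [[-0.107, 0.994, -0.0], [0.994, 0.107, 0.004], [0.004, 0.0, -1.0]]
force: [-1.5, 5.3, -2.3]
opening: 0.242
finger_force: 79.6
```

```bash
python3 bl.py; python3 g.py .5275,.1915,.0595,6;python3 knob.py
```

```text
top 170 slope 0.0128 z@b60,90 [0.0629 0.0633] a slope 0.002 a@90 0.0004 b range 0.0185 0.0639 a rng -0.019 0.016
t 23.05 p [0.5273 0.1923 0.058 ] yaw 6.1 F [ 0.3  3.9 -2.7] open 0.241 ff 79.6 j7 -0.01
.5275,.1915,.0595,6 [-0.08  0.01 -0.15] [-0.  -0.1  0.1]
67 215 246 146 155 knob [0.65283604 0.12363684 0.20735754] [[0.65206439 0.1185538  0.209     ]]
ang 42.8684293505827
beam 110 0.10675461771531344 [0.1051 0.106  0.1085 0.1112]
```

Light drag (4–5 N) with the nose past the bar. Hold, then draw it out.

Request:
carry_out(
  rows=[-0.2, 0, 0, 0, 0, 0, 0.1, -0.2, 0, 0, 0, 0, 0, 0.1, -0.2, 0, 0, 0, 0, 0, 0.1, -0.2, 0, 0, 0, 0, 0, 0.1, -0.2, 0, 0, 0, 0, 0, 0.1],
)

```text
t: 23.75
tcp_pos: [0.5276, 0.1893, 0.058]
eef_rot: [[-0.105, 0.995, -0.0], [0.995, 0.105, -0.0], [-0.0, -0.0, -1.0]]
force: [-0.1, 4.8, -3.3]
opening: 0.244
finger_force: 79.6
```

Request:
carry_out(
  rows=[1, 0, 0, 0, 0, 0, 0.1, 2.2, 0, 0, 0, 0, 0, 0.1, 3.4, 0, 0, 0, 0, 0, 0.1, 4.6, 0, 0, 0, 0, 0, 0.1, 5.8, 0, 0, 0, 0, 0, 0.1],
)

```text
t: 24.25
tcp_pos: [0.5216, 0.2497, 0.0585]
eef_rot: [[-0.107, 0.994, 0.001], [0.994, 0.107, 0.002], [0.002, 0.001, -1.0]]
force: [0.3, -0.1, -1.2]
opening: 0.242
finger_force: 79.6
```

Request:
carry_out(
  rows=[1.2, 0, 0, 0, 0, 0, 0.1, 2.4, 0, 0, 0, 0, 0, 0.1, 3.6, 0, 0, 0, 0, 0, 0.1, 4.8, 0, -1, 0, 0, 0, 0.1, 6, 0, -2.5, 0, 0, 0, 0.1],
)

```text
t: 24.75
tcp_pos: [0.5145, 0.3074, 0.083]
eef_rot: [[-0.105, 0.994, -0.002], [0.994, 0.105, -0.001], [-0.001, -0.002, -1.0]]
force: [-0.4, 0.1, -0.7]
opening: 0.241
finger_force: 79.7
```

```bash
python3 g.py .515,.387,.08,-1.5 .515,.387,.0145,-1.5
```

```text
t 24.75 p [0.5145 0.3074 0.083 ] yaw 6.0 F [-0.4  0.1 -0.7] open 0.241 ff 79.7 j7 -0.21
.515,.387,.08,-1.5 [7.91 0.88 0.29] [-0.1  0.1  7.5]
.515,.387,.0145,-1.5 [7.92 0.9  6.84] [-0.1  0.1  7.5]
```

Request:
carry_out(
  rows=[2.6, 0.3, 0, 0, 0, 2.5, 0.1, 5.2, 0.6, 0, 0, 0, 5, 0.1, 7.9, 0.9, 0.3, 0, 0, 7.5, 0.1, 7.9, 0.9, 2, 0, 0, 7.5, 0.1, 7.9, 0.9, 4, 0, 0, 7.5, 0.1],
)

```text
t: 25.25
tcp_pos: [0.5161, 0.3891, 0.0441]
eef_rot: [[0.023, 1.0, 0.002], [1.0, -0.023, 0.003], [0.003, 0.002, -1.0]]
force: [0.0, -0.3, -2.4]
opening: 0.243
finger_force: 79.7
```

```bash
python3 g.py .515,.387,.0145,-1.5
```

```text
t 25.25 p [0.5161 0.3891 0.0441] yaw -1.3 F [ 0.  -0.3 -2.4] open 0.243 ff 79.7 j7 -0.4
.515,.387,.0145,-1.5 [-0.22 -0.11  2.96] [ 0.1 -0.2  0.2]
```

Request:
carry_out(
  rows=[-0.1, -0.1, 1.2, 0, 0, 0, 0.1, -0.1, -0.1, 2.2, 0, 0, 0, 0.1, -0.1, -0.1, 2.9, 0, 0, 0, 0.1, -0.1, -0.1, 2.9, 0, 0, 0, 0.1, -0.1, -0.1, 2.9, 0, 0, 0, 0.1],
)

```text
t: 25.75
tcp_pos: [0.5154, 0.3853, 0.0146]
eef_rot: [[0.026, 1.0, 0.001], [1.0, -0.026, 0.001], [0.001, 0.001, -1.0]]
force: [-0.7, -0.5, -1.1]
opening: 0.242
finger_force: 79.6
```

Request:
carry_out(
  rows=[0, 0, 0, 0, 0, 0, 0.4, 0, 0, 0, 0, 0, 0, 0.5, 0, 0, 0, 0, 0, 0, 0.5, 0, 0, -3, 0, 0, 0, 0.5, 0, 0, -7, 0, 0, 0, 0.5],
)

```text
t: 26.25
tcp_pos: [0.5133, 0.3843, 0.0827]
eef_rot: [[0.026, 1.0, -0.005], [1.0, -0.026, -0.003], [-0.003, -0.004, -1.0]]
force: [0.5, 0.9, 1.0]
opening: 0.502
finger_force: 0.0
```

```bash
python3 g.py .35,-.1,.3,60 .55,-.2,.27,0
```

```text
t 26.25 p [0.5133 0.3843 0.0827] yaw -1.5 F [0.5 0.9 1. ] open 0.502 ff 0.0 j7 -0.42
.35,-.1,.3,60 [-48.91 -15.16 -21.5 ] [ -0.3   0.  -61.5]
.55,-.2,.27,0 [-58.37   5.11 -18.55] [-0.3  0.2 -1.5]
```

Feeler is back on the board. Now cross to the blanks.

Request:
carry_out(
  rows=[0, 0, -5, 0, 0, 0, 0.7, -1, 0, -10, 0, 0, 0, 0.7, -3, 0, -15, 0, 0, 0, 0.7, -7.5, 0, -18, 0, 0, 0, 0.7, -12.3, 0, -19, 0, 0, 0, 0.7],
)

```text
t: 26.75
tcp_pos: [0.5132, 0.2696, 0.2763]
eef_rot: [[0.022, 1.0, 0.007], [1.0, -0.022, 0.004], [0.005, 0.007, -1.0]]
force: [1.1, -1.5, -1.0]
opening: 0.701
finger_force: 0.0
```

Request:
carry_out(
  rows=[-4.8, 0, 0, 0, 0, 0, 0.7, -9.6, 0, 0, 0, 0, 0, 0.7, -14.4, 0, 0, 0, 0, 0, 0.7, -19.2, 0, 0, 0, 0, 0, 0.7, -24, 0, 0, 0, 0, 0, 0.7],
)

```text
t: 27.25
tcp_pos: [0.5053, 0.0267, 0.2729]
eef_rot: [[0.026, 1.0, 0.001], [1.0, -0.026, 0.0], [0.0, 0.001, -1.0]]
force: [0.1, 0.2, -0.7]
opening: 0.7
finger_force: 0.0
```

Request:
carry_out(
  rows=[-4.8, 0, 0, 0, 0, 0, 0.7, -9.6, 0, 0, 0, 0, 0, 0.7, -14.4, 0, 0, 0, 0, 0, 0.7, -18, 0, 0, 0, 0, 0, 0.7, -18, 0, 0, 0, 0, 0, 0.7],
)

```text
t: 27.75
tcp_pos: [0.4993, -0.1589, 0.2733]
eef_rot: [[0.038, 0.999, 0.001], [0.999, -0.038, -0.005], [-0.005, 0.001, -1.0]]
force: [-1.0, 0.2, -0.3]
opening: 0.7
finger_force: 0.0
```

```bash
cat > find.py <<'E'
from m import *
d=get_image("top");P=cloud(d);Z=P[...,2];hsv=cv2.cvtColor(d["img"],cv2.COLOR_RGB2HSV);H=hsv[...,0]
pine=(abs(Z-.025)<.007)|(abs(Z-.031)<.006);pine&=(H<30)
m=cv2.morphologyEx(pine.astype(np.uint8),cv2.MORPH_OPEN,np.ones((3,3)));n,l,s,c=cv2.connectedComponentsWithStats(m)
for i in range(1,n):
    x,y,w,h,a=s[i]
    if a>150: z=float(np.nanmedian(Z[l==i]));print("px",c[i].round(),a,"z",round(z,4),rect(d,l==i,z,(x,y,x+w,y+h)))
E
python3 find.py; python3 - <<'E'
from m import *
d=get_image("top");P=cloud(d);Z=P[...,2];S=cv2.cvtColor(d["img"],cv2.COLOR_RGB2HSV)[...,1];V=cv2.cvtColor(d["img"],cv2.COLOR_RGB2HSV)[...,2]
print("hU",rect(d,Z>.03,.04,(112,186,150,209)),np.nanmedian(Z[195:205,125:135]));print("bladeU",rect(d,(Z>.0145)&(Z<.03),.018,(140,190,190,214)))
save(d,"n1",(80,130,420,290),2.3)
E
python3 g.py .612,-.343,.2,-8 .468,-.3445,.2,0
```

```text
px [296. 114.] 558 z 0.0246 [867.  -74.2 113.2 108.8   8. ]
px [285. 147.] 623 z 0.0241 [751.2 -54.9  98.8  66.7 -72.6]
px [ 69. 198.] 673 z 0.0251 [468.8 588.6 252.2  62.6 -77.6]
px [  6. 213.] 242 z 0.0266 [412.1 756.8  61.8  40.3  16.6]
px [369. 251.] 426 z 0.0258 [ 467.7 -344.2   91.9   40.5   89.7]
hU [512.3 384.5  71.4  22.4  89.4] 0.03902239779486827
bladeU [512.3 301.5 107.7  30.3  89.3]
t 27.85 p [ 0.5007 -0.1522  0.2725] yaw -1.6 F [ 0.3  0.4 -0. ] open 0.7 ff 0.0 j7 0.46
.612,-.343,.2,-8 [-18.76  11.68   7.25] [ 0.  -0.   6.4]
.468,-.3445,.2,0 [-19.32  -2.71   7.24] [ 0.  -0.  -1.6]
```

View pics/n1.png

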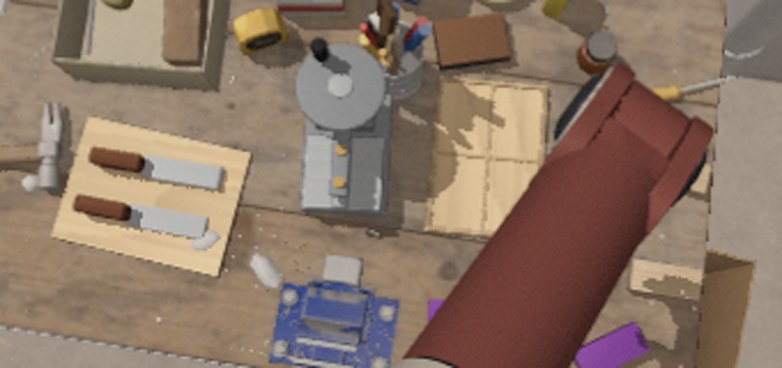

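The arm hides blank A in this view. Blank B lies at crop (665,280), unmoved, and both feelers lie flat on the board. B first.

Request:
carry_out(
  rows=[-4.8, -0.7, 0, 0, 0, 0, 0.7, -9.6, -1.4, 0, 0, 0, 0, 0.7, -14.4, -2.1, 2, 0, 0, -1, 0.7, -19.3, -2.7, 5, 0, 0, -1.5, 0.7, -19.3, -2.7, 8, 0, 0, -1.5, 0.7],
)

```text
t: 28.35
tcp_pos: [0.4682, -0.3493, 0.1934]
eef_rot: [[0.005, 1.0, 0.003], [1.0, -0.005, -0.007], [-0.007, 0.003, -1.0]]
force: [0.5, -0.1, 0.1]
opening: 0.7
finger_force: 0.0
```

Request:
carry_out(
  rows=[0, 0, 0, 0, 0, 0, 0.7, 0, 0, 0, 0, 0, 0, 0.7],
)

```text
t: 28.55
tcp_pos: [0.4703, -0.3412, 0.1922]
eef_rot: [[-0.003, 1.0, -0.0], [1.0, 0.003, 0.002], [0.002, -0.0, -1.0]]
force: [0.1, -0.3, 1.6]
opening: 0.702
finger_force: 0.0
```

```bash
python3 g.py .468,-.344,.012,-0.3; python3 - <<'E'
from m import *
e=get_image("side");Q=cloud(e);z=Q[...,2];H=cv2.cvtColor(e["img"],cv2.COLOR_RGB2HSV)
for c in ((.612,-.343),(.468,-.344)):
    m=(np.hypot(Q[...,0]-c[0],Q[...,1]-c[1])<.075)&(abs(z-.025)<.006)
    m=cv2.morphologyEx(m.astype(np.uint8),cv2.MORPH_OPEN,np.ones((3,3)))>0
    v,u=np.nonzero(m)
    if len(u): print(len(u),rect(e,m,.025,(u.min(),v.min(),u.max()+1,v.max()+1)))
E
```

```text
t 28.55 p [ 0.4703 -0.3412  0.1922] yaw 0.2 F [ 0.1 -0.3  1.6] open 0.702 ff 0.0 j7 0.89
.468,-.344,.012,-0.3 [-0.32 -0.22 18.02] [-0.  -0.1  0.5]
445 [ 615.8 -347.1   92.    41.    82.7]
464 [ 472.8 -349.2   91.1   38.2   89.6]
```

Request:
carry_out(
  rows=[-0.3, -0.2, 4.5, 0, 0, 0.4, 0.7, -0.3, -0.2, 9, 0, 0, 0.4, 0.7, -0.3, -0.2, 13.5, 0, 0, 0.4, 0.7, -0.3, -0.2, 17, 0, 0, 0.4, 0.7, -0.3, -0.2, 18, 0, 0, 0.4, 0.7],
)

```text
t: 29.1
tcp_pos: [0.4678, -0.3435, 0.0107]
eef_rot: [[0.003, 1.0, -0.002], [1.0, -0.003, 0.004], [0.004, -0.002, -1.0]]
force: [-0.6, 0.2, 0.0]
opening: 0.704
finger_force: 0.0
```

Request:
carry_out(
  rows=[0, 0, 0, 0, 0, 0, 0.7, 0, 0, 0, 0, 0, 0, 0.2, 0, 0, 0, 0, 0, 0, 0.2, 0, 0, 0, 0, 0, 0, 0.2, 0, 0, 0, 0, 0, 0, 0.2],
)

```text
t: 29.6
tcp_pos: [0.4691, -0.3478, 0.0156]
eef_rot: [[0.006, 1.0, 0.005], [1.0, -0.006, -0.003], [-0.003, 0.005, -1.0]]
force: [0.8, 0.6, 7.3]
opening: 0.437
finger_force: 80.8
```

Request:
carry_out(
  rows=[0, 0, -3, 0, 0, 0, 0.2, 0, 0, -7, 0, 0, 0, 0.2, 3, 1, -9, 0, 0, 8, 0.2, 6, 2, -9, 0, 0, 16, 0.2, 9, 3, -9, 0, 0, 24, 0.2],
)

```text
t: 30.1
tcp_pos: [0.4992, -0.2564, 0.1052]
eef_rot: [[0.419, 0.908, 0.005], [0.908, -0.419, -0.001], [0.001, 0.005, -1.0]]
force: [1.0, 0.9, -1.4]
opening: 0.441
finger_force: 80.5
```

```bash
python3 g.py .5466,-.1365,.10,-86.4
```

```text
t 30.1 p [ 0.4992 -0.2564  0.1052] yaw -24.8 F [ 1.   0.9 -1.4] open 0.441 ff 80.5 j7 0.49
.5466,-.1365,.10,-86.4 [12.88 -0.72  0.53] [ 0.2 -0.2 61.6]
```

Request:
carry_out(
  rows=[2.5, -0.1, 0, 0, 0, 8, 0.2, 5, -0.3, 0, 0, 0, 16, 0.2, 7.5, -0.4, 0, 0, 0, 24, 0.2, 10, -0.5, 0, 0, 0, 32, 0.2, 12.6, -0.7, 0, 0, 0, 40, 0.2],
)

```text
t: 30.6
tcp_pos: [0.5445, -0.1381, 0.1041]
eef_rot: [[0.904, 0.427, 0.003], [0.427, -0.904, 0.0], [0.003, 0.001, -1.0]]
force: [0.7, 0.0, -0.7]
opening: 0.44
finger_force: 80.4
```

Request:
carry_out(
  rows=[0, 0, 0, 0, 0, 8, 0.2, 0, 0, 0, 0, 0, 16, 0.2, 0, 0, 0, 0, 0, 21.5, 0.2, 0, 0, 0, 0, 0, 21.5, 0.2, 0, 0, 0, 0, 0, 21.5, 0.2],
)

```text
t: 31.1
tcp_pos: [0.5437, -0.139, 0.1033]
eef_rot: [[0.997, 0.074, 0.002], [0.074, -0.997, 0.0], [0.002, -0.0, -1.0]]
force: [-0.5, -0.1, -0.9]
opening: 0.439
finger_force: 80.5
```

```bash
python3 g.py .5445,-.1367,.10,-86.4 .5445,-.1367,.023,-86.4; cat > held.py <<'E'
from m import *
from workcell import get_state
t=get_state()["tcp_pos"]
for n in("side","top"):
    d=get_image(n);Q=cloud(d);z=Q[...,2];hsv=cv2.cvtColor(d["img"],cv2.COLOR_RGB2HSV);H=hsv[...,0];S=hsv[...,1]
    zt=t[2]-.0156+.025;m=(np.hypot(Q[...,0]-t[0],Q[...,1]-t[1])<.065)&(abs(z-zt)<.007)&(H>8)&(H<28)&(S>40)
    if m.sum()>30:
        q=Q[m];a=np.radians(3.6);u=np.array([np.cos(a),np.sin(a)]);s=(q[:,:2]-np.array(t[:2]))@u;w=(q[:,:2]-np.array(t[:2]))@np.array([-u[1],u[0]]);print(n,m.sum(),"z",np.median(q[:,2]).round(4),"u rel",np.percentile(s,[1,99]).round(4),"v rel",np.percentile(w,[1,99]).round(4))
E
python3 held.py
```

```text
t 31.1 p [ 0.5437 -0.139   0.1033] yaw -85.7 F [-0.5 -0.1 -0.9] open 0.439 ff 80.5 j7 -0.54
.5445,-.1367,.10,-86.4 [ 0.09 -0.22  0.33] [-0.  -0.1  0.7]
.5445,-.1367,.023,-86.4 [ 0.08 -0.22  8.03] [-0.  -0.1  0.7]
side 231 z 0.1129 u rel [-0.0391  0.0498] v rel [-0.0328  0.0209]
top 124 z 0.1125 u rel [-0.0408 -0.0152] v rel [-0.021   0.0181]
```

Request:
carry_out(
  rows=[0, -0.2, 3, 0, 0, 0.7, 0.2, 0, -0.2, 6, 0, 0, 0.7, 0.2, 0, -0.2, 7.6, 0, 0, 0.7, 0.2, 0, -0.2, 8.05, 0, 0, 0.7, 0.2, 0, -0.2, 8.05, 0, 0, 0.7, 0.2],
)

```text
t: 31.7
tcp_pos: [0.5431, -0.1375, 0.0224]
eef_rot: [[0.998, 0.059, 0.0], [0.059, -0.998, 0.0], [0.0, -0.0, -1.0]]
force: [-0.2, -0.8, -1.0]
opening: 0.436
finger_force: 80.5
```

Request:
carry_out(
  rows=[0, 0, 0, 0, 0, 0, 0.2, 0, 0, 0, 0, 0, 0, 0.65, 0, 0, 0, 0, 0, 0, 0.65, 0, 0, -4, 0, 0, 0, 0.65, 0, 0, -8.5, 0, 0, 0, 0.65],
)

```text
t: 32.2
tcp_pos: [0.5421, -0.1366, 0.1066]
eef_rot: [[0.998, 0.059, -0.004], [0.059, -0.998, 0.001], [-0.004, -0.001, -1.0]]
force: [1.2, -0.3, 0.6]
opening: 0.652
finger_force: 0.0
```

```bash
python3 g.py .612,-.343,.15,-8; python3 find.py | grep -v "px \[ *[0-9]\{1,2\}\. "; python3 - <<'E'
from m import *
d=get_image("top");P=cloud(d);Z=P[...,2]
m=(np.hypot(P[...,0]-.612,P[...,1]+.343)<.1)&(Z>.016)&(Z<.034);m[:,:340]&=True
print(m.sum());v,u=np.nonzero(m);print(rect(d,m,.025,(u.min(),v.min(),u.max()+1,v.max()+1)))
E
```

```text
t 32.2 p [ 0.5421 -0.1366  0.1066] yaw -86.6 F [ 1.2 -0.3  0.6] open 0.652 ff 0.0 j7 -0.56
.612,-.343,.15,-8 [ 5.73 21.01 -4.38] [ -0.2   0.2 -78.6]
px [296. 114.] 551 z 0.0246 [867.  -74.2 113.1 108.8   8. ]
px [285. 146.] 625 z 0.0242 [751.4 -54.8  98.8  66.3 -72.7]
px [372. 204.] 399 z 0.0258 [ 612.1 -342.2   91.9   41.7   81.6]
px [304. 224.] 166 z 0.0313 [ 517.8 -142.2   38.9   36.5  -82.4]
409
[ 612.6 -342.4   91.9   41.8   82.4]
```

Request:
carry_out(
  rows=[1, 4.4, -4, 0, 0, -8, 0.7, 2, 8.8, -4.4, 0, 0, -16, 0.7, 3.3, 13.2, -4.4, 0, 0, -24, 0.7, 4.5, 17.3, -4.4, 0, 0, -32, 0.7, 5.7, 21, -4.4, 0, 0, -40, 0.7],
)

```text
t: 32.8
tcp_pos: [0.6125, -0.3459, 0.1508]
eef_rot: [[0.723, 0.69, 0.0], [0.69, -0.723, -0.0], [-0.0, 0.0, -1.0]]
force: [0.2, 0.6, -1.1]
opening: 0.7
finger_force: 0.0
```

Request:
carry_out(
  rows=[0, 0, 0, 0, 0, -8, 0.7, 0, 0, 0, 0, 0, -16, 0.7, 0, 0, 0, 0, 0, -24, 0.7, 0, 0, 0, 0, 0, -32, 0.7, 0, 0, 0, 0, 0, -38.6, 0.7],
)

```text
t: 33.3
tcp_pos: [0.6122, -0.3434, 0.1503]
eef_rot: [[0.134, 0.991, -0.001], [0.991, -0.134, 0.001], [0.0, -0.001, -1.0]]
force: [-0.5, -0.3, -0.4]
opening: 0.696
finger_force: 0.0
```

Request:
carry_out(
  rows=[0, 0, 0, 0, 0, 0, 0.7, 0, 0, 0, 0, 0, 0, 0.7],
)

```text
t: 33.5
tcp_pos: [0.6123, -0.3434, 0.1506]
eef_rot: [[0.142, 0.99, -0.0], [0.99, -0.142, 0.0], [0.0, -0.0, -1.0]]
force: [0.0, 0.4, -0.3]
opening: 0.699
finger_force: 0.0
```

```bash
python3 g.py .612,-.3425,.012,-8
```

```text
t 33.5 p [ 0.6123 -0.3434  0.1506] yaw -8.1 F [ 0.   0.4 -0.3] open 0.699 ff 0.0 j7 0.66
.612,-.3425,.012,-8 [ 0.08 -0.04 13.86] [-0.  -0.  -0.1]
```

Request:
carry_out(
  rows=[0.1, 0, 4.5, 0, 0, 0, 0.7, 0.1, 0, 9, 0, 0, 0, 0.7, 0.1, 0, 12.5, 0, 0, 0, 0.7, 0.1, 0, 13.8, 0, 0, 0, 0.7, 0.1, 0, 13.8, 0, 0, 0, 0.7],
)

```text
t: 34.0
tcp_pos: [0.6115, -0.3415, 0.0106]
eef_rot: [[0.14, 0.99, -0.004], [0.99, -0.14, 0.002], [0.001, -0.004, -1.0]]
force: [-0.3, 0.4, 0.8]
opening: 0.698
finger_force: 0.0
```

Request:
carry_out(
  rows=[0, 0, 0, 0, 0, 0, 0.2, 0, 0, 0, 0, 0, 0, 0.2, 0, 0, 0, 0, 0, 0, 0.2, 0, 0, 0, 0, 0, 0, 0.2, 0, 0, 0, 0, 0, 0, 0.2],
)

```text
t: 34.5
tcp_pos: [0.6143, -0.3439, 0.0159]
eef_rot: [[0.139, 0.99, 0.005], [0.99, -0.139, -0.003], [-0.002, 0.005, -1.0]]
force: [-0.4, -0.1, 6.4]
opening: 0.438
finger_force: 81.0
```

Request:
carry_out(
  rows=[0, 0, -3, 0, 0, 0, 0.2, 0, 0, -7, 0, 0, 0, 0.2, 3, 0, -9, 0, 0, 8, 0.2, 6, 0, -9, 0, 0, 16, 0.2, 9, 0, -9, 0, 0, 24, 0.2],
)

```text
t: 35.0
tcp_pos: [0.6259, -0.2526, 0.1048]
eef_rot: [[0.535, 0.845, 0.003], [0.845, -0.535, -0.0], [0.002, 0.003, -1.0]]
force: [0.4, 0.7, -0.9]
opening: 0.439
finger_force: 80.3
```

```bash
python3 g.py .6485,-.1301,.105,-86.4
```

```text
t 35.0 p [ 0.6259 -0.2526  0.1048] yaw -32.4 F [ 0.4  0.7 -0.9] open 0.439 ff 80.3 j7 0.24
.6485,-.1301,.105,-86.4 [11.56 -4.65 -0.02] [ 0.1 -0.2 54. ]
```

Request:
carry_out(
  rows=[2.4, -0.9, 0, 0, 0, 8, 0.2, 4.7, -1.8, 0, 0, 0, 16, 0.2, 7, -2.7, 0, 0, 0, 24, 0.2, 9.3, -3.7, 0, 0, 0, 32, 0.2, 11.5, -4.6, 0, 0, 0, 40, 0.2],
)

```text
t: 35.5
tcp_pos: [0.6474, -0.1297, 0.1034]
eef_rot: [[0.953, 0.304, 0.001], [0.304, -0.953, 0.001], [0.001, -0.001, -1.0]]
force: [-0.6, -1.2, -0.1]
opening: 0.439
finger_force: 80.3
```

Request:
carry_out(
  rows=[0, 0, 0, 0, 0, 7, 0.2, 0, 0, 0, 0, 0, 14, 0.2, 0, 0, 0, 0, 0, 14, 0.2, 0, 0, 0, 0, 0, 14, 0.2, 0, 0, 0, 0, 0, 14, 0.2],
)

```text
t: 36.0
tcp_pos: [0.6471, -0.1316, 0.1032]
eef_rot: [[0.997, 0.071, 0.0], [0.071, -0.997, 0.0], [0.0, -0.0, -1.0]]
force: [0.8, -0.2, -0.8]
opening: 0.439
finger_force: 80.3
```

```bash
python3 held.py; python3 g.py .6485,-.1301,.023,-86.4; python3 - <<'E'
from m import *
d=get_image("top");P=cloud(d);Z=P[...,2]
a=np.radians(3.6);u=np.array([np.cos(a),np.sin(a)]);q=P[...,:2]-np.array([.596,-.0984]);s=q@u;w=q@np.array([-u[1],u[0]])
m=(Z>.026)&(Z<.037)&(abs(s)<.12)&(abs(w)<.085)&(s<-.02);print(m.sum(),np.percentile(s[m],[1,99]),np.percentile(w[m],[1,50,99]),np.median(Z[m]))
E
```

```text
side 195 z 0.1128 u rel [-0.0407  0.0446] v rel [-0.032   0.0189]
top 207 z 0.1127 u rel [-0.0421 -0.001 ] v rel [-0.0208  0.0189]
t 36.1 p [ 0.647  -0.1317  0.1031] yaw -86.0 F [-0.3 -0.5 -1.3] open 0.441 ff 80.3 j7 -0.7
.6485,-.1301,.023,-86.4 [ 0.15 -0.14  8.01] [-0.  -0.   0.4]
327 [-0.0947899  -0.02044465] [-0.05605613 -0.03687972 -0.01704629] 0.03181167512819516
```

Request:
carry_out(
  rows=[0.05, -0.1, 3, 0, 0, 0.4, 0.2, 0.05, -0.1, 6, 0, 0, 0.4, 0.2, 0.05, -0.1, 7.6, 0, 0, 0.4, 0.2, 0.05, -0.1, 8.05, 0, 0, 0.4, 0.2, 0.05, -0.1, 8.05, 0, 0, 0.4, 0.2],
)

```text
t: 36.65
tcp_pos: [0.6475, -0.1306, 0.0227]
eef_rot: [[0.998, 0.063, -0.0], [0.063, -0.998, 0.0], [-0.0, -0.0, -1.0]]
force: [0.2, 0.1, -0.5]
opening: 0.44
finger_force: 80.3
```

Request:
carry_out(
  rows=[0, 0, 0, 0, 0, 0, 0.2, 0, 0, 0, 0, 0, 0, 0.65, 0, 0, 0, 0, 0, 0, 0.65, 0, 0, -4, 0, 0, 0, 0.65, 0, 0, -8.5, 0, 0, 0, 0.65],
)

```text
t: 37.15
tcp_pos: [0.6464, -0.1296, 0.1064]
eef_rot: [[0.998, 0.063, -0.004], [0.063, -0.998, 0.001], [-0.004, -0.001, -1.0]]
force: [1.0, 0.2, 0.2]
opening: 0.648
finger_force: 0.0
```

Request:
carry_out(
  rows=[-2, 4, -4, 0, 0, 0, 0.65, -4, 8, -8, 0, 0, 0, 0.65, -6, 12, -10, 0, 0, 0, 0.65, -8, 16, -10, 0, 0, 0, 0.65, -10, 20, -10, 0, 0, 0, 0.65],
)

```text
t: 37.65
tcp_pos: [0.5626, -0.3328, 0.2096]
eef_rot: [[0.998, 0.064, 0.004], [0.064, -0.998, -0.002], [0.003, 0.003, -1.0]]
force: [0.6, -1.1, -0.9]
opening: 0.648
finger_force: 0.0
```

Request:
carry_out(
  rows=[0, 4, 0, 0, 0, 0, 0.65, 0, 6, 0, 0, 0, 0, 0.65, 0, 6, 0, 0, 0, 0, 0.65],
)

```text
t: 37.95
tcp_pos: [0.564, -0.3951, 0.2075]
eef_rot: [[0.998, 0.057, -0.001], [0.057, -0.998, -0.003], [-0.001, 0.003, -1.0]]
force: [0.6, 0.2, 0.3]
opening: 0.654
finger_force: 0.0
```

```bash
python3 g.py; python3 find.py | grep -v "px \[ *[0-9]\{1,2\}\. ";python3 knob.py; python3 - <<'E'
from m import *
d=get_image("top");P=cloud(d);Z=P[...,2]
a=np.radians(3.6);u=np.array([np.cos(a),np.sin(a)]);q=P[...,:2]-np.array([.596,-.0984]);s=q@u;w=q@np.array([-u[1],u[0]])
for k in(-1,1):
    m=(Z>.023)&(Z<.037)&(abs(s)<.12)&(abs(w)<.085)&(s*k>.003);print(m.sum(),np.percentile(s[m],[1,99]),np.percentile(w[m],[1,50,99]),np.median(Z[m]))
save(d,"end",(80,100,420,300),2.3)
print("hU",rect(d,Z>.03,.04,(112,186,150,209)),"hL",rect(d,Z>.03,.04,(105,208,145,230)))
E
```

```text
t 37.95 p [ 0.564  -0.3951  0.2075] yaw -86.7 F [0.6 0.2 0.3] open 0.654 ff 0.0 j7 -0.43
px [296. 114.] 547 z 0.0245 [867.1 -74.2 113.1 108.8   8. ]
px [285. 147.] 620 z 0.0239 [751.7 -54.6  98.9  66.3 -73.7]
px [306. 182.] 389 z 0.0317 [ 647.1 -134.4   91.9   40.8    3.2]
67 215 246 146 155 knob [0.65282345 0.12381756 0.20722057] [[0.65202995 0.11850803 0.209     ]]
ang 43.05278889403593
beam 112 0.10677988240435568 [0.1049 0.1058 0.1082 0.1108]
42 [-0.02689112 -0.00484539] [-0.05695794 -0.04782652 -0.02755199] 0.03171783895728442
384 [0.00799452 0.09693824] [-0.0557887  -0.03602601 -0.01658011] 0.03168338621471234
hU [512.6 384.2  72.   22.4 -89.9] hL [446.8 390.5  72.   23.2  87.8]
```

View pics/end.png

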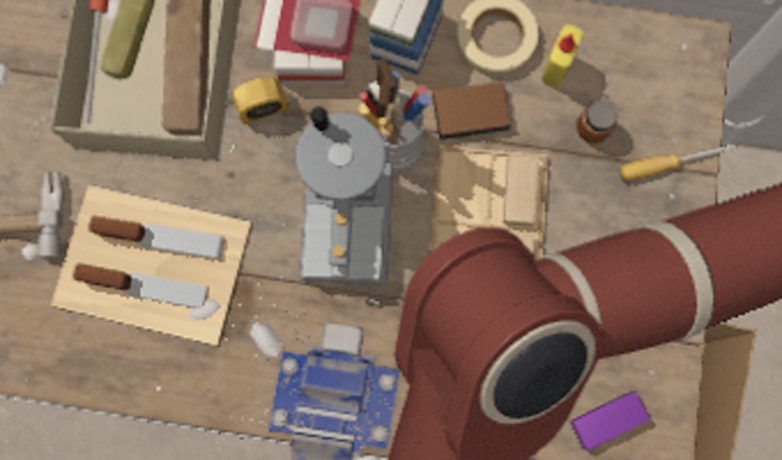

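Blank A sits squarely in its bay at crop (520,190), the feelers and gate look fine, and the bystanders are unmoved. Blank B is hidden by the arm, so I check it from the side camera.

```bash
python3 - <<'E'
from m import *
d=get_image("side");P=cloud(d);Z=P[...,2]
a=np.radians(3.6);u=np.array([np.cos(a),np.sin(a)]);q=P[...,:2]-np.array([.596,-.0984]);s=q@u;w=q@np.array([-u[1],u[0]])
for k in(-1,1):
    m=(Z>.026)&(Z<.037)&(abs(s)<.13)&(abs(w)<.1)&(s*k>.003);m=cv2.morphologyEx(m.astype(np.uint8),cv2.MORPH_OPEN,np.ones((3,3)))>0
    v,x=np.nonzero(m);print(m.sum(),np.median(Z[m]),rect(d,m,.031,(x.min(),v.min(),x.max()+1,v.max()+1)))
m=(Z>.018)&(Z<.032)&(P[...,0]>.4)&(P[...,0]<.7)&(P[...,1]<-.2)&(P[...,1]>-.42);print("left over",m.sum())
E
```

```text
301 0.0315841399680129 [ 550.9 -145.3   90.4   44.2    3.1]
133 0.03155801268128 [ 629.3 -138.6   48.5   42.8    9.5]
left over 41
```

```bash
python3 -c "
from workcell import *
print(job_done())"
```

```text
the job is handed in; nothing more can be done
None
```

The job is handed in: the gate is set to a gap of about 10.5 mm, the thick feeler went through with a 4–5 N drag and is back on the board, and both pine blanks lie flat in their own bays. On the way down I first wound the gate to its lower stop by mistake, then wound it back up before using the feeler.

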